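# Put the craft supplies away on the desk organiser

### The job

Put the craft supplies away on the wooden organiser: take the upright glue stick and lay it gently on its side in the two white V saddles, centred so that both its ends stick out past them (the cap may point either way), and stand the jar of pink beads upright in the organiser's round pocket, right down on its floor. Set both down, do not drop them, and leave the other jars, the eraser and the scissors where they are.

Things in the scene. Friction and masses are not known exactly. Their poses are not given: they have to be found in the camera images.
- organiser: Craft organiser, fixed to the desk: wooden base plate 80 (x) x 215 (y) x 10 mm (z) with white fittings. On it, towards local +y, a cradle of two V saddles, and towards local -y a round white pocket. Origin: centre of the underside; local y runs along the plate and along the cradle. Its place and yaw vary.
- cradle_mid (a point): Where the glue stick's middle belongs: organiser-local [0, 45, 50] mm, axes as the organiser's; cradle axis along y. Two 90 degree V saddles, 8 mm thick, centred 33 mm either side of it along y (58 mm free between them, clear down to the base plate 40 mm below; ends open). Each V bottoms 19 mm below this point; cheek tops 4 mm below it, 20 mm out to each side.
- pocket_floor (a point): Centre of the round pocket's floor, at the organiser's local [0, -70, 10] mm, axes as the organiser's. The pocket is an upright ring of 41 mm inner and 51 mm outer diameter, 22 mm high above this point.
- glue: Glue stick, a round tube 26 to 27 mm in diameter and 94 mm long, yellow body (0 to 62 mm) and red cap (62 to 94 mm, does not come off); stands upright and loose on the desk at the left. About 35 g. Origin: centre of its bottom face; local z is its axis, bottom to cap.
- glue_mid (a point): Middle of the glue stick, on its axis 47 mm above its bottom face; axes as the glue stick's.
- jar_pink: Small clear glass jar, 36 mm diameter, 54 mm tall, stands upright and loose among two similar jars (their three places are swapped at random); PINK beads inside; the light round cap, 32 mm diameter, from 43 to 54 mm height, is fixed to the jar. Weighs about 60 g. Origin: centre of the underside, z up along the jar. This is the one to put away.
- jar_blue: Small clear glass jar, 36 mm diameter, 54 mm tall, stands upright and loose among two similar jars (their three places are swapped at random); BLUE beads inside; the light round cap, 32 mm diameter, from 43 to 54 mm height, is fixed to the jar. Weighs about 60 g. Origin: centre of the underside, z up along the jar. Leave it.
- jar_white: Small clear glass jar, 36 mm diameter, 54 mm tall, stands upright and loose among two similar jars (their three places are swapped at random); WHITE beads inside; the light round cap, 32 mm diameter, from 43 to 54 mm height, is fixed to the jar. Weighs about 60 g. Origin: centre of the underside, z up along the jar. Leave it.
- eraser: White and blue eraser, 20 x 44 x 12 mm, lying loose on the desk; leave it. Origin: centre of the underside.
- scissors: Scissors with red handles, 87 x 199 x 9 mm, lying loose on the desk beyond the work; leave them. Origin: centre of the underside.
Things that resemble listed ones, but are neither listed nor needed, are in the scene too. Leave any green or orange look-alike of the jar_pink alone.

How it is judged:
By the outcome, as a careful person would: the job done as asked, in the order asked, and still so for the second after the job is handed in, with the robot touching nothing.
It also fails if it takes over 50 s, if anything falls off the work surface, if the arm or the gripper's body presses on something with over 40 N, if the wrist force passes 120 N, or if a joint passes its speed limit or range.

### The arm

A 6-joint arm with a two-finger parallel gripper is mounted at the origin on a cart in front of the work surface, level with it; the furniture and walls round the work are solid. World frame = base frame: x ahead of the robot, y to its left, z up, the work surface at z = 0. Lengths are in mm, angles in rad, forces in N, time in s.
With the tool pointing down it reaches from about 275 to 1000 mm from the base axis. Payload 8.4 kg.
Tool frame: the origin (TCP) lies between the finger pads; the fingertips stand 25 mm ahead of it and the grasp point (between the pads) lies 6 mm ahead of it; z points along the fingers, y is the line along which they close (so a half turn about z gives the same grasp; the last joint's range is limited). The gripper opens to 85 mm and grips with 20 to 120 N. Pads are 22 mm wide; open, the fingers measure 114 mm over their backs; the gripper's body (76 mm by 85 mm) begins 54 mm behind the grasp point. The pads swing forward as they close: fully open they stand 13 mm farther back than shut.
Start: joints at [0.693, 0.353, 1.633, -0, 1.155, -0.002], TCP at [480.035, 400.242, 226.281] pointing down, gripper open.
Joint ranges: [-2.63, 2.63], [-0.92, 2.1], [0.06, 2.66], [-1.3, 4.44], [0, 2.69], [-3.02, 3.02]. Speed limits (rad/s): [2.22, 2.22, 2.79, 3.14, 3.14, 3.14].

### API

Orientations are given as [roll, pitch, yaw] about the fixed x, y, z axes, in that order (R = Rz(yaw) Ry(pitch) Rx(roll)).
In Python, from rig import r, eyes, workorder gives the robot as it stands. The module is installed in compiled form; this text tells all that it offers.
- The arm moves only by the tool step_arm, never from a script. Its argument "moves" is a list of rows, each an object of numbers: "tx", "ty", "tz": the shift along the tool's x, y, z scaled (see below); "ax", "ay", "az": the turn, a rotation vector about the tool's x, y, z scaled (see below). In form: [{"tx": .., "ty": .., "tz": .., "ax": .., "ay": .., "az": ..}, ...]. A call has 1 to 5 rows; each row shifts and turns the commanded pose from where the row before left it, along the tool's axes as they then stand; what a row does not reach is not made up. The controller multiplies each number of a shift by 25 mm and each number of a turn by 90 degrees. A row lasts 1/8 s, in which the tool goes at most 62.5 mm and 10.7 degrees, less where a joint would pass 70% of its speed; a pose out of reach is approached as far as the arm can. A call with a number of a shift or a turn outside -1 to 1 is refused whole. A call with a gripper value outside its range is refused whole. "gripper" is the opening, from 0 (shut) to 1 (fully open), set as the call begins (left out, the last holds). The fingers move at their own pace and stop on an object; "newtons" is the grip in N (left out, the last holds). Time passes only in rows, so rows that do not move let the fingers close. It gives the time, the measured TCP pose, the force, the opening and the grip force at its end, in the units of the state.
- r.sense(): the state, without advancing time (a new reading comes with each control period).
- eyes.grab_frame(name): name is "scene" or "top" or "wrist"; returns (picture, depth): 400x640x3 uint8, red, green, blue; 400x640 float32, mm along the optical axis (not along the pixel's ray), 0 where there is no reading.
- eyes.camera_info(name): a dict with "intrinsics" (3x3 intrinsics, pixels), "cam_to_world" (4x4, takes a point from camera to world coordinates). Camera axes: x right, y up, looking along -z (the intrinsics and any distortion apply to the point x, -y, -z); pixel columns grow to the right and rows downward; lengths in mm; the calibration is good to about 2 mm. A picture is of the moment at which its call begins: read the wrist's pose just before it. camera_info takes no time and is no camera call; for the wrist camera it gives the pose at the moment of the call.
- workorder.sign_off(): hands the job in; it is judged then, once.
The state is a dict: "clock": time; "qpos": joint angles; "qvel": joint speeds; "joint_efforts": joint torques, N m; "eef_pos": TCP position; "tcp_rot": TCP orientation; "contact_force": force on the tool from outside, world axes, zero at the start; "wrist_torque": the same for the moment, N m; "opening": opening from 0.0 (shut) to 1.0 (fully open); "grasp_force": force on a finger pad.
Only numpy, scipy, OpenCV 4.12 (cv2) and the standard library are available. Lean on these libraries where they do the work, as an engineer would, in place of code of your own. Each camera call takes 0.05 s, during which the arm holds its last target. There are 200 camera calls.

## Working session

There is one attempt and no reset: what is moved stays moved. The work goes in short steps, Python scripts to look and compute and a tool call to move; the robot and the scene stay as the last step left them, time stands still between calls to the robot, and variables do not carry over. Pictures are saved under pics/ and viewed, at most 12 in all, crops included, and the job is handed in when it is done.

Besides the shell and the picture viewer there is one more tool, called after ">>>" in YAML: its name, and indented under it one key for each argument. step_arm: Moves the arm, as the interface text tells. Its arguments: {"type":"object","properties":{"moves":{"type":"array","items":{"type":"object","properties":{"tx":{"type":"number"},"ty":{"type":"number"},"tz":{"type":"number"},"ax":{"type":"number"},"ay":{"type":"number"},"az":{"type":"number"}}}},"gripper":{"type":"number"},"newtons":{"type":"number"}},"required":["moves"]}

```bash
mkdir -p pics; cat > h.py <<'E'
import numpy as np, cv2
from rig import r, eyes, workorder
def grab(n):
    i=eyes.camera_info(n); p,d=eyes.grab_frame(n); return p,d,i
def cloud(d,i):
    K=np.array(i["intrinsics"]);T=np.array(i["cam_to_world"])
    v,u=np.mgrid[:d.shape[0],:d.shape[1]]
    P=np.stack([(u-K[0,2])/K[0,0]*d,-(v-K[1,2])/K[1,1]*d,-d],-1)
    return P@T[:3,:3].T+T[:3,3]
def save(n,p): cv2.imwrite('pics/'+n+'.png',cv2.cvtColor(p,cv2.COLOR_RGB2BGR))
E
python3 - <<'E'
from h import *
s=r.sense();print({k:np.round(v,3).tolist() for k,v in s.items()})
P={}
for n in("scene","top"):
    p,d,i=grab(n);save(n,p);np.savez('pics/'+n+'.npz',p=p,d=d,c=cloud(d,i));P[n]=p
    print(n,i)
save('both',cv2.resize(np.vstack([P['scene'],P['top']]),(480,600)))
E
```

```text
{'clock': 0.0, 'qpos': [0.693, 0.354, 1.634, 0.0, 1.155, -0.002], 'qvel': [-0.001, 0.002, -0.001, 0.0, 0.0, 0.0], 'joint_efforts': [-0.0, -60.522, -34.208, -0.0, 0.009, -0.0], 'eef_pos': [479.661, 399.931, 225.568], 'tcp_rot': [-3.14, -0.0, 2.266], 'contact_force': [0.243, -0.424, -0.531], 'wrist_torque': [0.018, 0.026, 0.034], 'grasp_force': 0.0, 'opening': 0.998}
scene {'intrinsics': array([[462.44052679,   0.        , 313.56342294],
       [  0.        , 462.44052679, 203.39939079],
       [  0.        ,   0.        ,   1.        ]]), 'cam_to_world': array([[ 9.99912449e-01,  6.08708219e-03,  1.17490761e-02,
         5.56504826e+02],
       [ 4.37917679e-03,  6.85647959e-01, -7.27920119e-01,
        -7.90384653e+02],
       [-1.24866396e-02,  7.27907840e-01,  6.85561274e-01,
         7.69936265e+02],
       [ 0.00000000e+00,  0.00000000e+00,  0.00000000e+00,
         1.00000000e+00]])}
top {'intrinsics': array([[370.06862553,   0.        , 315.84880217],
       [  0.        , 370.06862553, 192.13516755],
       [  0.        ,   0.        ,   1.        ]]), 'cam_to_world': array([[-5.60805391e-03,  9.83800277e-01, -1.79180258e-01,
         3.50776728e+02],
       [-9.99970592e-01, -6.45455859e-03, -4.14168137e-03,
        -2.96654238e+01],
       [-5.23111675e-03,  1.79151762e-01,  9.83807543e-01,
         9.93980600e+02],
       [ 0.00000000e+00,  0.00000000e+00,  0.00000000e+00,
         1.00000000e+00]])}
```

View pics/top.png

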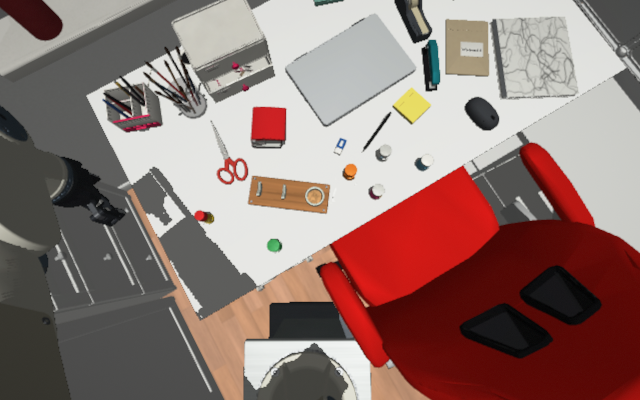

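View pics/scene.png

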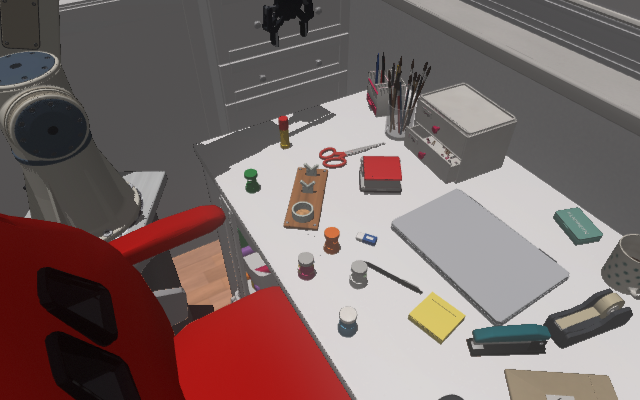

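The top view shows the glue at (204,216), the organiser at (289,194) with its pocket at (314,196), and jars at (377,191), (385,152) and (425,161). Orange (350,171) and green (275,245) are look-alikes. In the scene view, the jar at (306,265) looks pink, (358,272) white and (347,320) blue. I'll confirm that in a crop while measuring.

```bash
cat > m.py <<'E'
from h import *
def load(n):
    z=np.load(f'pics/{n}.npz');return z['p'],z['d'],z['c']
def circ(Q):
    A=np.c_[2*Q[:,:2],np.ones(len(Q))];s=np.linalg.lstsq(A,(Q[:,:2]**2).sum(1),rcond=None)[0]
    return s[:2],np.sqrt(s[2]+s[0]**2+s[1]**2)
E
python3 - <<'E'
from m import *
np.set_printoptions(precision=1,suppress=True)
p,d,c=load('scene'); save('crop',cv2.resize(p[100:340,190:430],(600,600),interpolation=cv2.INTER_CUBIC))
spots={'scene':dict(pink=(306,259),white=(358,267),blue=(347,314),glue=(283,130),orange=(332,234),green=(251,175)),
 'top':dict(pink=(377,191),white=(385,152),blue=(425,161),glue=(203,216),orange=(350,171),green=(275,245))}
for n in spots:
    p,d,c=load(n)
    for k,(u,v) in spots[n].items():
        h=22; W=c[v-h:v+h,u-h:u+h].reshape(-1,3); C=p[v-h:v+h,u-h:u+h].reshape(-1,3)
        zt=c[v-4:v+5,u-4:u+5,2].max(); near=np.linalg.norm(W[:,:2]-np.median(c[v-2:v+3,u-2:u+3].reshape(-1,3)[:,:2],0),axis=1)<40
        m=near&(W[:,2]>zt-5);Q=W[m]
        b=near&(W[:,2]>8);B=W[b]
        print(n,k,'top z',zt,len(Q),'mean',Q.mean(0),'mid',(Q.min(0)+Q.max(0))/2,'ext',np.ptp(Q,axis=0),'body mid',(B.min(0)+B.max(0))/2)
    hsv=cv2.cvtColor(p,cv2.COLOR_RGB2HSV)
    m=(hsv[...,0]>5)&(hsv[...,0]<20)&(hsv[...,1]>90)&(c[...,2]>4)&(c[...,2]<16)
    x0,y0=(289,194) if n=='top' else(307,195)
    roi=np.zeros_like(m);roi[y0-50:y0+50,x0-50:x0+50]=1
    m=m&roi
    nl,lab,st,_=cv2.connectedComponentsWithStats(m.astype(np.uint8)); 
    j=1+st[1:,4].argmax(); Q=c[lab==j]
    print(n,'plate',len(Q),'z',np.median(Q[:,2]),cv2.minAreaRect(Q[:,:2].astype(np.float32)))
    ctr=np.array(cv2.minAreaRect(Q[:,:2].astype(np.float32))[0])
    W=c[roi.astype(bool)]
    R=W[(W[:,2]>28)&(W[:,2]<37)&(np.linalg.norm(W[:,:2]-ctr,axis=1)<120)]
    V=W[(W[:,2]>37)&(W[:,2]<60)&(np.linalg.norm(W[:,:2]-ctr,axis=1)<110)]
    print('ring pts',len(R),np.median(R,0),'saddle tops',len(V),V.mean(0))
    tbl=c[(abs(c[...,2])<8)];print('table z',np.median(tbl[:,2]))
E
```

```text
<stdin>:13: RuntimeWarning: Mean of empty slice.
  ret = um.true_divide(
Traceback (most recent call last):
ValueError: zero-size array to reduction operation minimum which has no identity
```

View pics/crop.png

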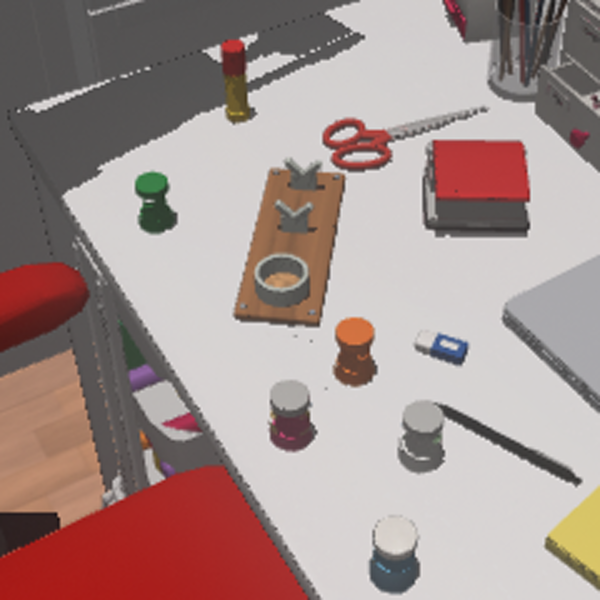

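The crop confirms the pink beads in the jar at crop (291,415), which is scene (306,265). White is at crop (421,435), blue at (395,553), with the orange and green look-alikes separate. I'll fix the measurement so it handles depth holes.

```bash
python3 - <<'E'
from m import *
np.set_printoptions(precision=1,suppress=True)
spots={'scene':dict(pink=(306,259),white=(358,267),blue=(347,314),glue=(283,120),orange=(332,234),green=(251,175)),
 'top':dict(pink=(377,191),white=(385,152),blue=(425,161),glue=(203,216),orange=(350,171),green=(275,245))}
for n in spots:
    p,d,c=load(n)
    c=c.copy();c[d<=0]=np.nan
    for k,(u,v) in spots[n].items():
        h=24; W=c[v-h:v+h,u-h:u+h].reshape(-1,3); W=W[np.isfinite(W[:,2])]
        s=c[v-4:v+5,u-4:u+5].reshape(-1,3);s=s[np.isfinite(s[:,2])]
        if len(s)<3: print(n,k,'no depth');continue
        near=np.linalg.norm(W[:,:2]-np.median(s[:,:2],0),axis=1)<35
        zt=np.percentile(W[near&(W[:,2]<105),2],99)
        Q=W[near&(abs(W[:,2]-zt)<5)]
        B=W[near&(W[:,2]>8)&(W[:,2]<105)]
        print(n,k,'zt %.1f'%zt,len(Q),'mid',(Q.min(0)+Q.max(0))/2,'ext',np.ptp(Q,axis=0),'| body',(B.min(0)+B.max(0))/2,np.ptp(B,axis=0))
    hsv=cv2.cvtColor(p,cv2.COLOR_RGB2HSV)
    x0,y0=(289,194) if n=='top' else(307,195)
    roi=np.zeros(d.shape,bool);roi[y0-50:y0+50,x0-50:x0+50]=1
    m=(hsv[...,0]>5)&(hsv[...,0]<20)&(hsv[...,1]>90)&(abs(c[...,2]-10)<6)&roi
    Q=c[m]
    ctr,sz,ang=cv2.minAreaRect(Q[:,:2].astype(np.float32));ctr=np.array(ctr)
    print(n,'plate',len(Q),'z',np.median(Q[:,2]),ctr,sz,ang)
    W=c[roi&(d>0)]
    near=np.linalg.norm(W[:,:2]-ctr,axis=1)<115
    R=W[(W[:,2]>27)&(W[:,2]<37)&near]; V=W[(W[:,2]>38)&(W[:,2]<60)&near]
    print('ring',len(R)); print(R.astype(int)[::3].tolist()); print('saddle tops',V.astype(int).tolist())
    t=c[...,2][abs(c[...,2])<8];print('table z',np.median(t))
E
```

```text
scene pink zt 56.0 164 mid [ 528.6 -188.1   53.8] ext [30.3 32.3  5.4] | body [ 528.9 -190.    32.4] [33.3 36.1 48.2]
scene white zt 56.1 173 mid [ 634.6 -212.2   54.5] ext [31.8 34.2  6.5] | body [ 633.6 -212.6   32.9] [34.3 35.1 49.5]
scene blue zt 56.1 224 mid [ 606.7 -320.    54.3] ext [30.8 31.4  6.3] | body [ 606.8 -321.2   32.7] [33.7 34.  49.3]
scene glue zt 96.1 44 mid [461.  255.7  94. ] ext [24.3 28.6  5.4] | body [461.  255.7  55. ] [26.7 28.6 83.5]
scene orange zt 56.6 126 mid [ 582.5 -119.3   54.7] ext [31.6 30.6  6.2] | body [ 582.  -119.8   32.9] [34.8 36.2 49.7]
scene green zt 56.2 96 mid [388.9  79.3  54.2] ext [30.2 32.1  5.7] | body [389.3  80.3  32.6] [34.6 39.  48.9]
scene plate 1294 z 10.254042713333035 [529.1  16. ] (115.32792663574219, 276.7019958496094) 4.009139537811279
ring 225
[[524, 124, 35], [531, 123, 35], [524, 123, 32], [531, 121, 33], [541, 121, 34], [549, 118, 36], [529, 118, 33], [539, 119, 32], [546, 119, 32], [526, 121, 27], [534, 118, 30], [541, 117, 31], [536, 117, 27], [546, 117, 27], [525, 58, 35], [515, 60, 29], [525, 54, 35], [532, 56, 34]
[... 3778 characters left out ...]
540, 54, 45], [538, 63, 41], [537, 60, 45], [537, 57, 44], [537, 54, 44], [536, 123, 39], [536, 63, 40], [536, 60, 39], [536, 57, 40], [536, 55, 38], [533, 63, 40], [533, 60, 39], [533, 57, 41], [531, 129, 38], [530, 60, 39], [531, 58, 38], [528, 126, 38], [525, 128, 40], [525, 125, 42], [526, 123, 38], [521, 130, 46], [522, 127, 44], [522, 125, 43], [523, 123, 40], [519, 129, 48], [519, 127, 46], [519, 125, 45], [520, 63, 39], [520, 57, 39], [517, 130, 43], [516, 124, 46], [517, 65, 41], [516, 62, 43], [517, 60, 42], [517, 57, 38], [513, 65, 45], [514, 62, 42], [513, 59, 45], [511, 65, 44], [510, 62, 48], [511, 60, 42], [508, 64, 45], [508, 62, 45], [509, 60, 42]]
table z 0.9443420344404103
```

Confirmed at the stated heights: the pink jar is near (528,-186), the glue near (460,258), and the organiser's yaw is about -7.3°. My plan is to grasp the glue with the tool tilted 63° towards +y and closing along organiser x. Then I turn 90° about the closing axis and place it with a -27° tilt.

```bash
cat > plan.py <<'E'
from h import *
from scipy.spatial.transform import Rotation as Ro
import json
YAW=np.radians(-7.3); c=np.array([np.cos(YAW),np.sin(YAW),0]); ly=np.array([-np.sin(YAW),np.cos(YAW),0])
def tool(tilt,c=c,ly=ly):  # tool z down, tilted towards +ly by tilt deg, closing along c
    t=np.radians(tilt); z=np.sin(t)*ly-np.cos(t)*np.array([0,0,1]); return Ro.from_matrix(np.c_[np.cross(c,z),c,z])
def plan(wps,p=None,R=None,st=24,sa=10):
    s=r.sense()
    if p is None: p=np.array(s['eef_pos']);R=Ro.from_euler('xyz',s['tcp_rot'])
    rows=[]
    for q,Rq,*o in wps:
        q=np.array(q,float); s1=o[0] if o else st
        n=int(max(np.ceil(np.linalg.norm(q-p)/s1),np.ceil(np.degrees((R.inv()*Rq).magnitude())/sa),1))
        for k in range(n):
            f=1/(n-k); t=np.round(R.inv().apply((q-p)*f)/25,2); a=np.round((R.inv()*Rq).as_rotvec()*f/(np.pi/2),3)
            p=p+R.apply(t*25); R=R*Ro.from_rotvec(a*np.pi/2)
            rows.append({k:float(v) for k,v in zip(('tx','ty','tz','ax','ay','az'),[*t,*a]) if v})
    for i in range(0,len(rows),5): print(json.dumps(rows[i:i+5]))
    print('end',p.round(1),R.as_euler('xyz').round(3)); return p,R
E
python3 - <<'E'
from plan import *
g=np.array([459.8,258.5,47]); R=tool(63); z=R.as_matrix()[:,2]
print(z)
plan([([452,176,190],tool(0)),(g-96*z,R)])
E
```

```text
[ 0.1132154   0.88378442 -0.4539905 ]
[{"tx": -0.62, "ty": -0.66, "tz": 0.14, "az": 0.052}, {"tx": -0.67, "ty": -0.61, "tz": 0.14, "az": 0.052}, {"tx": -0.72, "ty": -0.55, "tz": 0.14, "az": 0.052}, {"tx": -0.76, "ty": -0.49, "tz": 0.14, "az": 0.053}, {"tx": -0.79, "ty": -0.42, "tz": 0.15, "az": 0.052}]
[{"tx": -0.83, "ty": -0.36, "tz": 0.14, "az": 0.053}, {"tx": -0.85, "ty": -0.29, "tz": 0.15, "az": 0.052}, {"tx": -0.88, "ty": -0.22, "tz": 0.14, "az": 0.053}, {"tx": -0.89, "ty": -0.14, "tz": 0.15, "az": 0.052}, {"tx": -0.9, "ty": -0.07, "tz": 0.14, "ax": -0.001, "ay": 0.001, "az": 0.053}]
[{"tx": -0.02, "ty": -0.02, "tz": 0.57, "ay": 0.1}, {"tx": -0.1, "ty": -0.02, "tz": 0.56, "ay": 0.1}, {"tx": -0.19, "ty": -0.01, "tz": 0.54, "ay": 0.1}, {"tx": -0.27, "ty": -0.02, "tz": 0.5, "ay": 0.1}, {"tx": -0.35, "ty": -0.01, "tz": 0.45, "ay": 0.1}]
[{"tx": -0.41, "ty": -0.02, "tz": 0.39, "ay": 0.1}, {"tx": -0.47, "ty": -0.01, "tz": 0.32, "ax": 0.001, "ay": 0.1}]
end [449.  173.6  90.5] [-3.141 -1.1    1.444]
```

>>> step_arm:
  moves:
    - {"tx": -0.62,"ty": -0.66,"tz": 0.14,"az": 0.052}
    - {"tx": -0.67,"ty": -0.61,"tz": 0.14,"az": 0.052}
    - {"tx": -0.72,"ty": -0.55,"tz": 0.14,"az": 0.052}
    - {"tx": -0.76,"ty": -0.49,"tz": 0.14,"az": 0.053}
    - {"tx": -0.79,"ty": -0.42,"tz": 0.15,"az": 0.052}
  gripper: 1
  newtons: 25

```text
schema error: expected keys tx, ty, tz, ax, ay, az
```

>>> step_arm:
  moves:
    - {"tx": -0.83,"ty": -0.36,"tz": 0.14,"az": 0.053}
    - {"tx": -0.85,"ty": -0.29,"tz": 0.15,"az": 0.052}
    - {"tx": -0.88,"ty": -0.22,"tz": 0.14,"az": 0.053}
    - {"tx": -0.89,"ty": -0.14,"tz": 0.15,"az": 0.052}
    - {"tx": -0.9,"ty": -0.07,"tz": 0.14,"az": 0.053}

```text
schema error: expected keys tx, ty, tz, ax, ay, az
```

>>> step_arm:
  moves:
    - {"tx": -0.02,"ty": -0.02,"tz": 0.57,"ay": 0.1}
    - {"tx": -0.1,"ty": -0.02,"tz": 0.56,"ay": 0.1}
    - {"tx": -0.19,"ty": -0.01,"tz": 0.54,"ay": 0.1}
    - {"tx": -0.27,"ty": -0.02,"tz": 0.5,"ay": 0.1}
    - {"tx": -0.35,"ty": -0.01,"tz": 0.45,"ay": 0.1}

```text
schema error: expected keys tx, ty, tz, ax, ay, az
```

>>> step_arm:
  moves:
    - {"tx": -0.62,"ty": -0.66,"tz": 0.14,"ax": 0,"ay": 0,"az": 0.052}
    - {"tx": -0.67,"ty": -0.61,"tz": 0.14,"ax": 0,"ay": 0,"az": 0.052}
    - {"tx": -0.72,"ty": -0.55,"tz": 0.14,"ax": 0,"ay": 0,"az": 0.052}
    - {"tx": -0.76,"ty": -0.49,"tz": 0.14,"ax": 0,"ay": 0,"az": 0.053}
    - {"tx": -0.79,"ty": -0.42,"tz": 0.15,"ax": 0,"ay": 0,"az": 0.052}
  gripper: 1
  newtons: 25

```text
clock: 0.72
eef_pos: [465.9, 287.3, 208.1]
tcp_rot: [-3.141, 0.0, 1.853]
contact_force: [0.8, 0.1, -0.1]
opening: 1.002
grasp_force: 0.0
```

>>> step_arm:
  moves:
    - {"tx": -0.83,"ty": -0.36,"tz": 0.14,"ax": 0,"ay": 0,"az": 0.053}
    - {"tx": -0.85,"ty": -0.29,"tz": 0.15,"ax": 0,"ay": 0,"az": 0.052}
    - {"tx": -0.88,"ty": -0.22,"tz": 0.14,"ax": 0,"ay": 0,"az": 0.053}
    - {"tx": -0.89,"ty": -0.14,"tz": 0.15,"ax": 0,"ay": 0,"az": 0.052}
    - {"tx": -0.9,"ty": -0.07,"tz": 0.14,"ax": 0,"ay": 0,"az": 0.053}

```text
clock: 1.35
eef_pos: [452.0, 175.4, 190.2]
tcp_rot: [-3.141, 0.0, 1.44]
contact_force: [0.2, -0.2, 0.2]
opening: 1.0
grasp_force: 0.0
```

```bash
sed -i 's/ if v})/})/' plan.py; python3 - <<'E'
from plan import *
s=r.sense();print(s['clock'],np.round(s['qpos'],2),np.round(s['contact_force'],1))
p,d,i=grab('wrist');save('w1',p);np.savez('pics/w1.npz',p=p,d=d,c=cloud(d,i))
g=np.array([459.8,258.5,47]); R=tool(63); z=R.as_matrix()[:,2]
plan([(g-96*z,R)])
E
```

```text
1.35 [ 0.37  0.18  1.96 -0.    1.    0.5 ] [ 0.2 -0.2  0.2]
[{"tx": 0.0, "ty": -0.01, "tz": 0.57, "ax": 0.0, "ay": 0.1, "az": -0.001}, {"tx": -0.09, "ty": -0.01, "tz": 0.56, "ax": 0.0, "ay": 0.1, "az": -0.001}, {"tx": -0.17, "ty": -0.01, "tz": 0.54, "ax": 0.0, "ay": 0.1, "az": -0.001}, {"tx": -0.25, "ty": -0.01, "tz": 0.5, "ax": 0.0, "ay": 0.1, "az": -0.0}, {"tx": -0.33, "ty": -0.01, "tz": 0.46, "ax": 0.0, "ay": 0.1, "az": -0.001}]
[{"tx": -0.4, "ty": -0.01, "tz": 0.4, "ax": 0.0, "ay": 0.101, "az": -0.0}, {"tx": -0.46, "ty": -0.02, "tz": 0.33, "ax": 0.001, "ay": 0.1, "az": -0.0}]
end [448.9 173.6  90.6] [-3.141 -1.099  1.442]
```

View pics/w1.png

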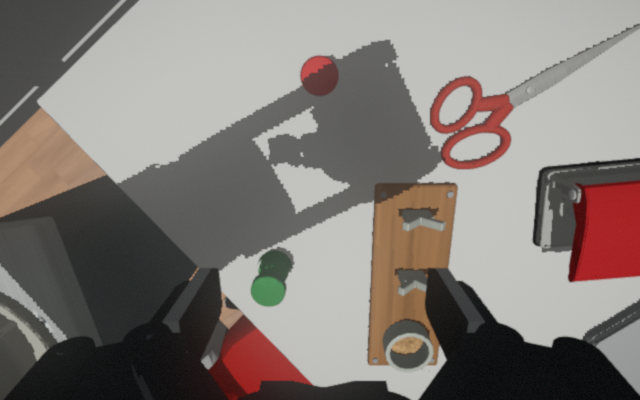

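The wrist view shows the glue's cap at (319,75), the plate across (375–457, 184–365) and the ring near (408,347). I'll use it as a third estimate.

```bash
python3 - <<'E'
from m import *
np.set_printoptions(precision=1,suppress=True)
p,d,c=load('w1')
hsv=cv2.cvtColor(p,cv2.COLOR_RGB2HSV).astype(int)
red=((hsv[...,0]<8)|(hsv[...,0]>172))&(hsv[...,1]>100)
m=red.copy();m[:,:290]=0;m[:,350:]=0;m[110:]=0
Q=c[m&(c[...,2]>85)];print('glue top',len(Q),np.median(Q[:,2]),(Q.min(0)+Q.max(0))/2,np.ptp(Q,axis=0),Q.mean(0))
w=(hsv[...,0]>5)&(hsv[...,0]<20)&(hsv[...,1]>90)&(abs(c[...,2]-10)<5);w[:,:360]=0;w[:,470:]=0;w[:175]=0
Q=c[w];print('plate',len(Q),np.median(Q[:,2]),cv2.minAreaRect(Q[:,:2].astype(np.float32)))
# ring top face
m=(abs(c[...,2]-32)<2.0)&(hsv[...,1]<60);m[:,:375]=0;m[:,450:]=0;m[:310]=0;m[375:]=0
Q=c[m];print('ring',len(Q))
from scipy.optimize import least_squares
for n in('w1','scene','top'):
    p,d,c=load(n); W=c[(d>0)&(abs(c[...,2]-32)<3)&(np.linalg.norm(c[...,:2]-[517,-22],axis=-1)<34)]
    f=least_squares(lambda q:np.linalg.norm(W[:,:2]-q,axis=1)-23,[517,-22],loss='soft_l1');print(n,'ring fit',len(W),f.x,np.sqrt((f.fun**2).mean()))
p,d,c=load('w1')
V=c[(d>0)&(c[...,2]>38)&(c[...,2]<50)&(np.linalg.norm(c[...,:2]-[531,91],axis=-1)<60)]
for lo,hi in((40,80),(100,140)):
    q=V[(V[:,1]>lo)&(V[:,1]<hi)];print('saddle',len(q),(q.min(0)+q.max(0))/2,np.ptp(q,axis=0))
E
```

```text
glue top 549 93.10066342273564 [459.2 261.1 213.9] [ 22.9  22.7 246.2] [459.1 263.9  93.6]
plate 9162 9.348841301603073 ((524.7489624023438, 48.268104553222656), (212.83229064941406, 78.17240905761719), 82.68998718261719)
ring 504
w1 ring fit 607 [516.5 -21.5] 1.492395917110443
scene ring fit 122 [517.3 -24.8] 1.8217212349730851
top ring fit 101 [515.6 -20.4] 1.547725454047435
saddle 112 [521.7  61.   41.8] [27.6  9.2  7.6]
saddle 241 [535.6 124.7  41.8] [38.1 11.7  7.5]
```

>>> step_arm:
  moves:
    - {"tx": 0,"ty": -0.01,"tz": 0.57,"ax": 0,"ay": 0.1,"az": 0}
    - {"tx": -0.09,"ty": -0.01,"tz": 0.56,"ax": 0,"ay": 0.1,"az": -0.001}
    - {"tx": -0.17,"ty": -0.01,"tz": 0.54,"ax": 0,"ay": 0.1,"az": -0.001}
    - {"tx": -0.25,"ty": -0.01,"tz": 0.5,"ax": 0,"ay": 0.1,"az": 0}
    - {"tx": -0.33,"ty": -0.01,"tz": 0.46,"ax": 0,"ay": 0.1,"az": -0.001}

```text
clock: 2.02
eef_pos: [450.4, 176.5, 122.5]
tcp_rot: [-3.141, -0.756, 1.45]
contact_force: [-0.6, 0.0, 0.6]
opening: 1.0
grasp_force: 0.0
```

>>> step_arm:
  moves:
    - {"tx": -0.4,"ty": -0.01,"tz": 0.4,"ax": 0,"ay": 0.1,"az": 0}
    - {"tx": -0.46,"ty": -0.02,"tz": 0.33,"ax": 0,"ay": 0.1,"az": 0}

```text
clock: 2.28
eef_pos: [449.5, 175.1, 93.7]
tcp_rot: [-3.14, -1.071, 1.448]
contact_force: [0.1, 0.1, 1.2]
opening: 1.003
grasp_force: 0.0
```

The wrist and top views agree within 1–2 mm: plate centre (525,47.8), pocket (516.3,-21.7), cradle_mid (530.8,92.3) and glue (459.3,260.5). Next is the approach.

```bash
python3 - <<'E'
from plan import *
g=np.array([459.3,260.5,47]); R=tool(63); z=R.as_matrix()[:,2]
plan([(g-30*z,R),(g-6*z,R,12)])
E
```

```text
[{"tx": -0.01, "ty": -0.01, "tz": 0.9, "ax": -0.001, "ay": 0.006, "az": 0.0}, {"tx": -0.02, "ty": -0.01, "tz": 0.91, "ax": -0.001, "ay": 0.006, "az": 0.001}, {"tx": -0.02, "ty": -0.01, "tz": 0.9, "ax": -0.001, "ay": 0.006, "az": 0.0}, {"tx": -0.0, "ty": -0.0, "tz": 0.32, "ax": -0.0, "ay": 0.0, "az": 0.0}, {"tx": -0.0, "ty": -0.0, "tz": 0.32, "ax": -0.0, "ay": 0.0, "az": 0.0}]
[{"tx": -0.0, "ty": -0.0, "tz": 0.32, "ax": -0.0, "ay": 0.0, "az": 0.0}]
end [458.7 255.2  49.8] [-3.142 -1.099  1.444]
```

>>> step_arm:
  moves:
    - {"tx": 0,"ty": 0,"tz": 0.9,"ax": 0,"ay": 0,"az": 0}
    - {"tx": 0,"ty": 0,"tz": 0.9,"ax": 0,"ay": 0,"az": 0}
    - {"tx": 0,"ty": 0,"tz": 0.9,"ax": 0,"ay": 0,"az": 0}
    - {"tx": 0,"ty": 0,"tz": 0.4,"ax": 0,"ay": 0,"az": 0}
    - {"tx": 0,"ty": 0,"tz": 0,"ax": 0,"ay": 0,"az": 0}

```text
clock: 2.9
eef_pos: [456.1, 243.5, 56.0]
tcp_rot: [-3.132, -1.066, 1.444]
contact_force: [0.6, 0.4, -0.1]
opening: 0.997
grasp_force: 0.0
```

```bash
python3 - <<'E'
from plan import *
g=np.array([459.3,260.5,47]); R=tool(63); z=R.as_matrix()[:,2]
p,d,i=grab('wrist');save('w2',p)
print(r.sense()['eef_pos'],r.sense()['tcp_rot'])
plan([(g-6*z,R,12)])
E
```

```text
[456.32975222 243.06710371  56.27134742] [-3.13298644 -1.06591418  1.4439614 ]
[{"tx": 0.0, "ty": 0.02, "tz": 0.28, "ax": -0.003, "ay": 0.011, "az": 0.0}, {"tx": 0.0, "ty": 0.01, "tz": 0.28, "ax": -0.003, "ay": 0.01, "az": 0.0}]
end [458.5 255.2  49.6] [ 3.141 -1.099  1.444]
```

View pics/w2.png

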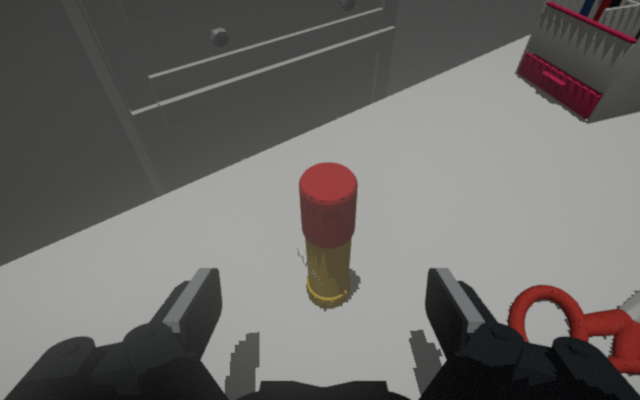

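The glue, at (328,235), is centred between the pads (215 and 435). I'll finish the approach and close.

>>> step_arm:
  moves:
    - {"tx": 0,"ty": 0.02,"tz": 0.28,"ax": -0.003,"ay": 0.011,"az": 0}
    - {"tx": 0,"ty": 0.01,"tz": 0.28,"ax": -0.003,"ay": 0.01,"az": 0}
    - {"tx": 0,"ty": 0,"tz": 0,"ax": 0,"ay": 0,"az": 0}

```text
clock: 3.32
eef_pos: [458.3, 255.3, 49.1]
tcp_rot: [-3.139, -1.099, 1.44]
contact_force: [0.5, 0.5, 0.4]
opening: 0.999
grasp_force: 0.0
```

>>> step_arm:
  moves:
    - {"tx": 0,"ty": 0,"tz": 0,"ax": 0,"ay": 0,"az": 0}
    - {"tx": 0,"ty": 0,"tz": 0,"ax": 0,"ay": 0,"az": 0}
    - {"tx": 0,"ty": 0,"tz": 0,"ax": 0,"ay": 0,"az": 0}
    - {"tx": 0,"ty": 0,"tz": 0,"ax": 0,"ay": 0,"az": 0}
    - {"tx": 0,"ty": 0,"tz": 0,"ax": 0,"ay": 0,"az": 0}
  gripper: 0
  newtons: 25

```text
clock: 3.95
eef_pos: [458.7, 255.2, 49.6]
tcp_rot: [3.141, -1.099, 1.443]
contact_force: [-0.5, -0.3, -0.1]
opening: 0.004
grasp_force: 0.0
```

>>> step_arm:
  moves:
    - {"tx": 0,"ty": 0,"tz": 0,"ax": 0,"ay": 0,"az": 0}
    - {"tx": 0,"ty": 0,"tz": 0,"ax": 0,"ay": 0,"az": 0}
    - {"tx": 0,"ty": 0,"tz": 0,"ax": 0,"ay": 0,"az": 0}

```text
clock: 4.32
eef_pos: [458.6, 255.2, 49.5]
tcp_rot: [3.141, -1.099, 1.443]
contact_force: [0.2, 0.9, 0.4]
opening: -0.003
grasp_force: 0.0
```

```bash
python3 - <<'E'
from plan import *
s=r.sense();p=s['eef_pos'];print(s['tcp_rot'],s['opening'],s['grasp_force'],s['qpos'])
# lift straight up 90, then move and rotate to above cradle
C=np.array([530.8,92.3,50]);R2=tool(-27);z2=R2.as_matrix()[:,2]
R=Ro.from_euler('xyz',s['tcp_rot'])
plan([(p+[0,0,92],R),(C-6*z2+[0,0,75],R2)])
E
```

```text
[ 3.14125844 -1.09894142  1.44269216] -0.0029217833304087787 0.031145364073381643 [-0.1270065   0.76334905  2.20134045  1.48267112  1.10663131 -1.37286929]
[{"tx": 0.82, "ty": 0.0, "tz": -0.42, "ax": 0.0, "ay": 0.0, "az": 0.0}, {"tx": 0.82, "ty": 0.0, "tz": -0.42, "ax": 0.0, "ay": 0.0, "az": -0.0}, {"tx": 0.82, "ty": 0.0, "tz": -0.42, "ax": 0.0, "ay": 0.0, "az": -0.0}, {"tx": 0.82, "ty": 0.0, "tz": -0.41, "ax": 0.0, "ay": 0.0, "az": -0.0}, {"tx": -0.35, "ty": 0.41, "tz": -0.57, "ax": 0.0, "ay": -0.111, "az": -0.0}]
[{"tx": -0.44, "ty": 0.41, "tz": -0.5, "ax": 0.0, "ay": -0.111, "az": -0.0}, {"tx": -0.52, "ty": 0.41, "tz": -0.42, "ax": 0.0, "ay": -0.111, "az": -0.0}, {"tx": -0.58, "ty": 0.41, "tz": -0.32, "ax": 0.0, "ay": -0.111, "az": -0.0}, {"tx": -0.63, "ty": 0.41, "tz": -0.21, "ax": 0.0, "ay": -0.111, "az": -0.0}, {"tx": -0.66, "ty": 0.41, "tz": -0.1, "ax": 0.0, "ay": -0.111, "az": -0.0}]
[{"tx": -0.67, "ty": 0.41, "tz": 0.01, "ax": -0.0, "ay": -0.111, "az": -0.0}, {"tx": -0.65, "ty": 0.41, "tz": 0.13, "ax": -0.0, "ay": -0.111, "az": -0.0}, {"tx": -0.63, "ty": 0.42, "tz": 0.25, "ax": -0.0, "ay": -0.112, "az": -0.001}]
end [531.2  94.9 130.3] [-3.141  0.472  1.444]
```

The fingers shut completely without the glue, so I need to look.

```bash
python3 - <<'E'
from m import *
p,d,i=grab('scene');a=p[80:230,230:410];np.savez('pics/s3.npz',p=p,d=d,c=cloud(d,i))
q,d,i=grab('wrist');np.savez('pics/w3.npz',p=q,d=d,c=cloud(d,i))
t,d,i=grab('top');np.savez('pics/t3.npz',p=t,d=d,c=cloud(d,i))
save('s3',np.vstack([np.hstack([cv2.resize(a,(400,300)),cv2.resize(t[170:260,160:280],(400,300))]),cv2.resize(q,(480,300))[:,:400].repeat(1,0) if 0 else np.hstack([cv2.resize(q,(480,300)),np.zeros((300,320,3),np.uint8)])]))
E
```

```text
(no output)
```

View pics/s3.png

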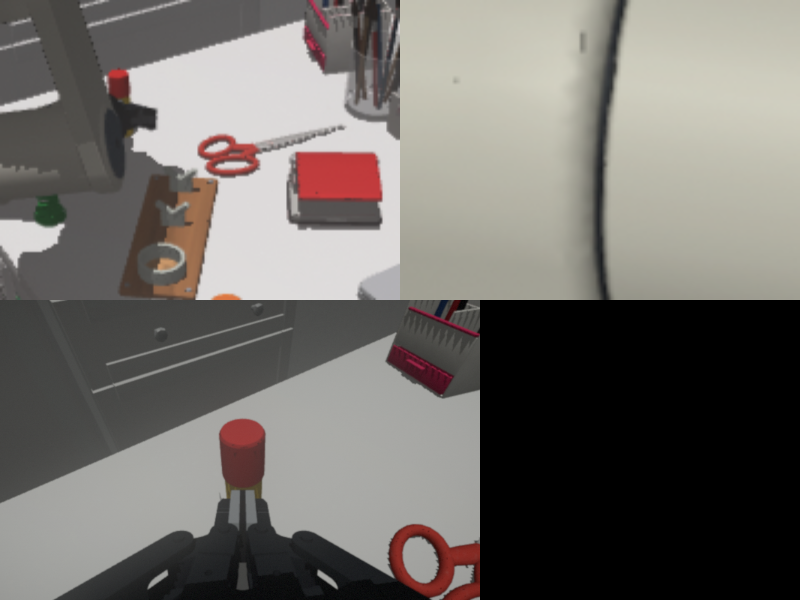

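The glue still stands upright just ahead of the shut fingertips. I'll measure it again.

```bash
python3 - <<'E'
from m import *
np.set_printoptions(precision=1,suppress=True)
from scipy.optimize import least_squares
for n in('w3','s3'):
    p,d,c=load(n);hsv=cv2.cvtColor(p,cv2.COLOR_RGB2HSV).astype(int)
    m=((hsv[...,0]<8)|(hsv[...,0]>172))&(hsv[...,1]>100)&(d>0)&(np.linalg.norm(c[...,:2]-[460,265],axis=-1)<40)
    m2=m&(abs(c[...,2]-94)<4)
    for lo,hi in((55,80),(80,97)):
        Q=c[m&(c[...,2]>lo)&(c[...,2]<hi)]
        if len(Q)<8: continue
        print(n,lo,len(Q),(Q.min(0)+Q.max(0))/2,np.ptp(Q,axis=0))
    Q=c[m];print('nearest face y',np.percentile(Q[:,1],3),'x mean',Q[:,0].mean(),'zmax',np.percentile(Q[:,2],98))
    # cylinder side fit
    Q=c[m&(c[...,2]>64)&(c[...,2]<88)]
    if len(Q)>20:
        f=least_squares(lambda q:np.linalg.norm(Q[:,:2]-q,axis=1)-13.25,Q[:,:2].mean(0)+[0,5],loss='soft_l1');print('side fit',f.x,abs(f.fun).mean())
i=eyes.camera_info('wrist');print(np.array(i['cam_to_world'])[:3,3],r.sense()['eef_pos'])
E
```

```text
w3 55 1316 [458.1 257.6  71.1] [21.7 11.8 17.9]
w3 80 3105 [458.8 265.9  87.8] [23.7 26.4 15.6]
nearest face y 253.12741325474101 x mean 458.0031757607359 zmax 94.45520156968182
side fit [459.6 267.1] 0.5052288685276164
s3 55 42 [461.  255.3  72. ] [21.9 13.1 13.9]
s3 80 73 [461.8 262.8  88.3] [21.5 28.3 16.3]
nearest face y 249.97301388406152 x mean 461.7888258727077 zmax 96.33902682274382
side fit [460.5 266.7] 1.5786397194837547
[445.6 159.9 186.2] [458.6 255.2  49.5]
```

The glue is now at (459.7,267), having been pushed out of the pads' front edge. I'll open, go about 12 mm further and regrip.

>>> step_arm:
  moves:
    - {"tx": 0,"ty": 0,"tz": 0,"ax": 0,"ay": 0,"az": 0}
    - {"tx": 0,"ty": 0,"tz": 0,"ax": 0,"ay": 0,"az": 0}
    - {"tx": 0,"ty": 0,"tz": 0,"ax": 0,"ay": 0,"az": 0}
    - {"tx": 0,"ty": 0,"tz": 0,"ax": 0,"ay": 0,"az": 0}
    - {"tx": 0,"ty": 0,"tz": 0,"ax": 0,"ay": 0,"az": 0}
  gripper: 1

```text
clock: 5.1
eef_pos: [458.6, 255.2, 49.5]
tcp_rot: [3.141, -1.099, 1.443]
contact_force: [-0.2, -0.3, 0.1]
opening: 0.999
grasp_force: 0.0
```

```bash
python3 - <<'E'
from m import *
from plan import *
np.set_printoptions(precision=1,suppress=True)
from scipy.optimize import least_squares
p,d,i=grab('wrist');c=cloud(d,i);hsv=cv2.cvtColor(p,cv2.COLOR_RGB2HSV).astype(int)
m=((hsv[...,0]<8)|(hsv[...,0]>172))&(hsv[...,1]>100)&(d>0)&(np.linalg.norm(c[...,:2]-[460,265],axis=-1)<40)
Q=c[m&(c[...,2]>64)&(c[...,2]<88)]
f=least_squares(lambda q:np.linalg.norm(Q[:,:2]-q,axis=1)-13.25,[460,266],loss='soft_l1');print('side fit',f.x,abs(f.fun).mean())
g=f.x;R=tool(63);z=R.as_matrix()[:,2]
s=r.sense();print(s['opening'],s['eef_pos'])
plan([(np.array([*g,48])+0*z,R,8)])   # effective pad centre ~ TCP
E
```

```text
side fit [457.  233.3] 1.4770019574676723
0.999871198594584 [458.6 255.2  49.5]
[{"tx": -0.15, "ty": 0.02, "tz": -0.25, "ax": 0.0, "ay": 0.0, "az": -0.0}, {"tx": -0.15, "ty": 0.01, "tz": -0.25, "ax": 0.0, "ay": 0.0, "az": -0.0}, {"tx": -0.15, "ty": 0.02, "tz": -0.25, "ax": 0.001, "ay": 0.0, "az": -0.0}]
end [457.1 233.4  48. ] [-3.1 -1.1  1.4]
```

```bash
python3 - <<'E'
from m import *
np.set_printoptions(precision=1,suppress=True)
p,d,i=grab('wrist');c=cloud(d,i);hsv=cv2.cvtColor(p,cv2.COLOR_RGB2HSV).astype(int);save('w4',p)
m=((hsv[...,0]<8)|(hsv[...,0]>172))&(hsv[...,1]>100)&(d>0)&(np.linalg.norm(c[...,:2]-[460,265],axis=-1)<50)
Q=c[m]
for lo in range(20,100,8):
    q=Q[(Q[:,2]>=lo)&(Q[:,2]<lo+8)]
    if len(q)>8: print(lo,len(q),np.percentile(q,2,axis=0),np.percentile(q,98,axis=0))
E
```

```text
60 292 [452.3 248.5  62.3] [468.5 253.5  67.9]
68 531 [451.1 248.5  68.3] [469.4 254.7  75.8]
76 614 [450.9 248.8  76.3] [469.2 255.6  83.9]
84 789 [449.6 248.9  84.3] [469.8 259.9  91.9]
92 1994 [450.7 250.3  92.1] [471.7 271.9  94. ]
```

View pics/w4.png

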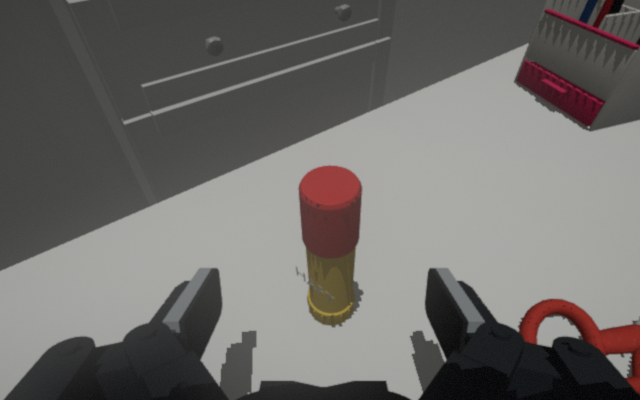

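```bash
python3 - <<'E'
from m import *
np.set_printoptions(precision=1,suppress=True)
p,d,c=load('w3')
for v in range(225,380,12): print(v,[ (c[v,u].round(0).astype(int).tolist(),p[v,u].tolist()) for u in(312,324,333)])
print('now')
p,d,i=grab('wrist');c=cloud(d,i)
for v,u in((275,213),(300,195),(320,180),(275,435),(300,455),(285,205),(240,330),(310,330),(318,318)): print(v,u,c[v,u],p[v,u])
E
```

```text
225 [([453, 256, 77], [90, 49, 48]), ([458, 254, 78], [90, 49, 47]), ([462, 254, 78], [88, 48, 47])]
237 [([453, 255, 70], [87, 50, 48]), ([458, 253, 72], [87, 49, 46]), ([462, 253, 71], [86, 50, 48])]
249 [([453, 256, 61], [82, 70, 48]), ([458, 253, 63], [82, 50, 46]), ([462, 253, 62], [80, 64, 47])]
261 [([452, 246, 65], [117, 120, 121]), ([457, 246, 65], [51, 49, 50]), ([461, 245, 65], [116, 118, 120])]
273 [([451, 237, 71], [118, 120, 121]), ([456, 238, 69], [50, 48, 47]), ([459, 237, 69], [115, 118, 118])]
285 [([450, 229, 74], [116, 118, 119]), ([455, 229, 75], [51, 50, 50]), ([458, 228, 74], [114, 118, 119])]
297 [([450, 222, 79], [106, 108, 108]), ([454, 222, 78], [46, 44, 44]), ([457, 222, 77], [105, 108, 108])]
309 [([449, 215, 83], [43, 45, 46]), ([454, 220, 74], [38, 39, 37]), ([456, 215, 82], [42, 42, 44])]
321 [([449, 210, 85], [39, 41, 43]), ([453, 217, 70], [35, 35, 35]), ([455, 210, 85], [42, 43, 44])]
333 [([448, 205, 88], [33, 35, 37]), ([453, 216, 64], [33, 32, 31]), ([454, 206, 84], [26, 27, 29])]
345 [([448, 203, 86], [20, 21, 22]), ([453, 213, 60], [29, 28, 31]), ([455, 207, 74], [17, 21, 21])]
357 [([448, 205, 70], [19, 19, 20]), ([455, 232, -1], [70, 70, 68]), ([455, 205, 70], [19, 21, 20])]
369 [([447, 203, 67], [18, 19, 18]), ([455, 227, -2], [67, 68, 66]), ([454, 202, 67], [28, 30, 30])]
now
275 213 [413.1 241.9  69.1] [59 58 57]
300 195 [410.7 225.7  78.9] [58 57 57]
320 180 [408.2 216.9  82.8] [57 57 55]
275 435 [497.8 230.2  70.2] [43 43 42]
300 455 [497.8 215.3  77.5] [82 83 85]
285 205 [411.8 234.7  73.6] [61 62 59]
240 330 [460.1 251.   71.9] [88 51 48]
310 330 [460.9 250.7  13.8] [86 77 52]
318 318 [454.5 251.7   4.6] [92 83 55]
```

```bash
python3 - <<'E'
from m import *
from plan import Ro
np.set_printoptions(precision=1,suppress=True)
p,d,c=load('w1'); P0=np.array([452,175.4,190.2])
for v,u in((275,213),(272,216),(300,195),(275,435),(300,450),(290,200)): print(v,u,c[v,u]-P0,p[v,u])
p,d,c=load('w3');s=r.sense();R=Ro.from_euler('xyz',s['tcp_rot'])
for v,u in((261,312),(261,333),(273,312),(297,312),(357,312)): print(v,u,R.inv().apply(c[v,u]-s['eef_pos']))
p,d,i=grab('wrist');c=cloud(d,i)
L=R.inv().apply((c-s['eef_pos']).reshape(-1,3)).reshape(c.shape)
m=(d>0)&(abs(L[...,1])<60)&(abs(L[...,1])>25)&(abs(L[...,0])<30)&(L[...,2]<80)
print('finger z max by side',[np.percentile(L[m&(sg*L[...,1]>0)][:,2],[50,90,99]) for sg in(-1,1)])
p,d,i=grab('scene');c=cloud(d,i);L=R.inv().apply((c-s['eef_pos']).reshape(-1,3)).reshape(c.shape)
m=(d>0)&(abs(L[...,1])<65)&(abs(L[...,1])>22)&(abs(L[...,0])<20)&(abs(L[...,2])<70)&(c[...,2]>12)
q=L[m];print('scene finger',len(q),[ (q[q[:,1]*sg>0].min(0),q[q[:,1]*sg>0].max(0)) for sg in(-1,1) if (q[:,1]*sg>0).any()])
E
```

```text
275 213 [-41.6  15.   25.4] [46 46 45]
272 216 [-41.7  14.1  21.6] [45 44 42]
300 195 [-41.8  16.2  44. ] [36 34 34]
275 435 [43.   4.4 26.2] [39 35 33]
300 450 [43.   4.6 43.3] [28 26 24]
290 200 [-42.3  16.1  37.7] [40 39 37]
261 312 [  9.7  -5.4 -16. ]
261 333 [  9.4   3.2 -15.4]
273 312 [ 10.3  -5.1 -26.9]
297 312 [ 10.4  -4.6 -43.5]
357 312 [ -4.4  -4.4 -54.8]
finger z max by side [array([-62.8,  62.4,  78.2]), array([-63.8,  61.5,  77.9])]
scene finger 16 [(array([ 11.5, -62.8, -65.9]), array([ 11.5, -62.8, -65.9])), (array([ -0.3,  43.3, -70. ]), array([ 13.5,  55.6, -24.6]))]
```

The finding: in both the scene and wrist depth, the fingertips sit about 38 mm farther back along the tool than the described frame (open tip at -23, shut at -14). That explains the miss. I'll use the measured grasp offset of -34 mm and advance.

```bash
cat >> plan.py <<'E'
G=-34.0
def at(g,R): return np.array(g,float)-G*R.as_matrix()[:,2]
E
python3 - <<'E'
from plan import *
plan([(at([460.5,261.7,48],tool(63)),tool(63),13)])
E
```

```text
[{"tx": 0.02, "ty": 0.01, "tz": 0.41, "ax": 0.0, "ay": 0.0, "az": -0.0}, {"tx": 0.02, "ty": 0.01, "tz": 0.41, "ax": 0.0, "ay": 0.0, "az": -0.0}, {"tx": 0.01, "ty": 0.01, "tz": 0.4, "ax": 0.0, "ay": 0.0, "az": -0.0}, {"tx": 0.02, "ty": 0.01, "tz": 0.41, "ax": 0.001, "ay": 0.0, "az": -0.0}]
end [464.4 291.8  32.6] [-3.14  -1.099  1.443]
```

>>> step_arm:
  moves:
    - {"tx": 0.02,"ty": 0.01,"tz": 0.41,"ax": 0,"ay": 0,"az": 0}
    - {"tx": 0.02,"ty": 0.01,"tz": 0.41,"ax": 0,"ay": 0,"az": 0}
    - {"tx": 0.02,"ty": 0.01,"tz": 0.4,"ax": 0,"ay": 0,"az": 0}
    - {"tx": 0.02,"ty": 0.01,"tz": 0.41,"ax": 0,"ay": 0,"az": 0}
    - {"tx": 0,"ty": 0,"tz": 0,"ax": 0,"ay": 0,"az": 0}

```text
clock: 5.98
eef_pos: [464.0, 292.8, 32.4]
tcp_rot: [-3.141, -1.099, 1.443]
contact_force: [-0.3, -0.4, -0.5]
opening: 0.997
grasp_force: 0.0
```

>>> step_arm:
  moves:
    - {"tx": 0,"ty": 0,"tz": 0,"ax": 0,"ay": 0,"az": 0}
    - {"tx": 0,"ty": 0,"tz": 0,"ax": 0,"ay": 0,"az": 0}
    - {"tx": 0,"ty": 0,"tz": 0,"ax": 0,"ay": 0,"az": 0}
    - {"tx": 0,"ty": 0,"tz": 0,"ax": 0,"ay": 0,"az": 0}
    - {"tx": 0,"ty": 0,"tz": 0,"ax": 0,"ay": 0,"az": 0}
  gripper: 0
  newtons: 25

```text
clock: 6.6
eef_pos: [464.6, 291.8, 33.0]
tcp_rot: [3.141, -1.099, 1.443]
contact_force: [0.6, -0.5, 1.5]
opening: 0.277
grasp_force: 24.3
```

```bash
python3 - <<'E'
from plan import *
s=r.sense();p=s['eef_pos'];print(s['tcp_rot'],s['opening'],s['grasp_force'],s['qpos'])
R=Ro.from_euler('xyz',s['tcp_rot'])
R2=tool(-27);C=np.array([530.8,92.3,50])
plan([(p+[0,0,95],R),(at(C+[0,0,60],R2),R2)])
E
```

```text
[ 3.14072698 -1.09918487  1.44276785] 0.2768230584125999 24.290234702747213 [-0.03965261  0.80337983  2.18792874  1.58271045  1.09155927 -1.402383  ]
[{"tx": 0.85, "ty": 0.0, "tz": -0.43, "ax": 0.0, "ay": 0.0, "az": 0.0}, {"tx": 0.85, "ty": 0.0, "tz": -0.43, "ax": -0.0, "ay": 0.0, "az": 0.0}, {"tx": 0.84, "ty": 0.0, "tz": -0.43, "ax": -0.0, "ay": 0.0, "az": 0.0}, {"tx": 0.85, "ty": 0.0, "tz": -0.44, "ax": -0.0, "ay": 0.0, "az": 0.0}, {"tx": -0.54, "ty": 0.37, "tz": -0.64, "ax": 0.0, "ay": -0.1, "az": -0.0}]
[{"tx": -0.64, "ty": 0.36, "tz": -0.55, "ax": 0.0, "ay": -0.1, "az": -0.0}, {"tx": -0.72, "ty": 0.37, "tz": -0.44, "ax": 0.0, "ay": -0.1, "az": -0.0}, {"tx": -0.78, "ty": 0.36, "tz": -0.32, "ax": 0.0, "ay": -0.1, "az": -0.0}, {"tx": -0.82, "ty": 0.37, "tz": -0.2, "ax": 0.0, "ay": -0.1, "az": -0.0}, {"tx": -0.84, "ty": 0.36, "tz": -0.07, "ax": 0.0, "ay": -0.1, "az": -0.0}]
[{"tx": -0.84, "ty": 0.37, "tz": 0.06, "ax": 0.0, "ay": -0.1, "az": -0.0}, {"tx": -0.82, "ty": 0.36, "tz": 0.19, "ax": 0.0, "ay": -0.1, "az": -0.0}, {"tx": -0.78, "ty": 0.37, "tz": 0.32, "ax": -0.0, "ay": -0.1, "az": -0.0}, {"tx": -0.71, "ty": 0.36, "tz": 0.44, "ax": -0.0, "ay": -0.1, "az": -0.001}]
end [528.8  77.   79.6] [-3.141  0.472  1.444]
```

Gripped at 24 N. Lifting and carrying.

>>> step_arm:
  moves:
    - {"tx": 0.85,"ty": 0,"tz": -0.43,"ax": 0,"ay": 0,"az": 0}
    - {"tx": 0.85,"ty": 0,"tz": -0.43,"ax": 0,"ay": 0,"az": 0}
    - {"tx": 0.85,"ty": 0,"tz": -0.43,"ax": 0,"ay": 0,"az": 0}
    - {"tx": 0.85,"ty": 0,"tz": -0.43,"ax": 0,"ay": 0,"az": 0}
    - {"tx": -0.54,"ty": 0.37,"tz": -0.64,"ax": 0,"ay": -0.1,"az": 0}

```text
clock: 7.22
eef_pos: [469.8, 270.3, 122.7]
tcp_rot: [-3.137, -0.939, 1.438]
contact_force: [-1.2, -0.6, -1.2]
opening: 0.276
grasp_force: 24.3
```

>>> step_arm:
  moves:
    - {"tx": -0.64,"ty": 0.36,"tz": -0.55,"ax": 0,"ay": -0.1,"az": 0}
    - {"tx": -0.72,"ty": 0.37,"tz": -0.44,"ax": 0,"ay": -0.1,"az": 0}
    - {"tx": -0.78,"ty": 0.36,"tz": -0.32,"ax": 0,"ay": -0.1,"az": 0}
    - {"tx": -0.82,"ty": 0.37,"tz": -0.2,"ax": 0,"ay": -0.1,"az": 0}
    - {"tx": -0.84,"ty": 0.36,"tz": -0.07,"ax": 0,"ay": -0.1,"az": 0}

```text
clock: 7.85
eef_pos: [503.5, 162.3, 99.5]
tcp_rot: [3.139, -0.151, 1.442]
contact_force: [-1.1, -1.0, -1.5]
opening: 0.278
grasp_force: 24.3
```

>>> step_arm:
  moves:
    - {"tx": -0.84,"ty": 0.37,"tz": 0.06,"ax": 0,"ay": -0.1,"az": 0}
    - {"tx": -0.82,"ty": 0.36,"tz": 0.19,"ax": 0,"ay": -0.1,"az": 0}
    - {"tx": -0.78,"ty": 0.37,"tz": 0.32,"ax": 0,"ay": -0.1,"az": 0}
    - {"tx": -0.71,"ty": 0.36,"tz": 0.44,"ax": 0,"ay": -0.1,"az": 0}
    - {"tx": 0,"ty": 0,"tz": 0,"ax": 0,"ay": 0,"az": 0}

```text
clock: 8.48
eef_pos: [528.0, 78.3, 78.0]
tcp_rot: [-3.139, 0.473, 1.446]
contact_force: [-0.8, -0.7, -0.3]
opening: 0.274
grasp_force: 24.3
```

```bash
python3 - <<'E'
from m import *
from plan import *
s=r.sense();print(s['opening'],s['grasp_force'],s['qpos'])
p,d,i=grab('wrist');save('w5',p);np.savez('pics/w5.npz',p=p,d=d,c=cloud(d,i))
q,d,i=grab('scene');np.savez('pics/s5.npz',p=q,d=d,c=cloud(d,i))
save('v5',np.hstack([cv2.resize(p,(400,300)),cv2.resize(q[80:230,210:410],(400,300))]))
R2=tool(-27);C=np.array([530.8,92.3,50])
plan([(at(C+[0,0,30],R2),R2)])
E
```

```text
0.27432727483656777 24.333924926119153 [ 0.40234824  0.54056161  1.82427407 -0.46077865  1.07873715  0.81083917]
[{"tx": 0.25, "ty": 0.02, "tz": 0.53, "ax": -0.001, "ay": -0.001, "az": 0.0}, {"tx": 0.25, "ty": 0.02, "tz": 0.54, "ax": -0.0, "ay": -0.0, "az": 0.0}]
end [528.9  76.9  49.6] [-3.142  0.471  1.443]
```

View pics/v5.png

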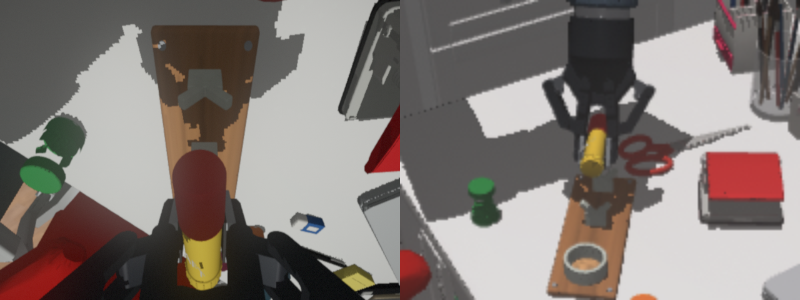

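The glue is held horizontal and roughly above the saddles: wrist crop (200,215), scene crop (597,145). I'll measure its axis against the cradle.

```bash
cat > gl.py <<'E'
from m import *
from plan import ly,c as cx
np.set_printoptions(precision=1,suppress=True)
C=np.array([530.8,92.3,50])
def glue(n,zlo=35):
    p,d,c=load(n);hsv=cv2.cvtColor(p,cv2.COLOR_RGB2HSV).astype(int)
    L=np.stack([(c-C)@cx,(c-C)@ly,c[...,2]],-1)
    m=((hsv[...,0]<8)|(hsv[...,0]>172)|((hsv[...,0]>20)&(hsv[...,0]<35)))&(hsv[...,1]>110)&(d>0)&(abs(L[...,0])<30)&(abs(L[...,1])<70)&(c[...,2]>zlo)&(c[...,2]<160)
    Q=L[m];print(n,len(Q),'y range',np.percentile(Q[:,1],[0.5,99.5]))
    for y in range(-55,60,10):
        q=Q[(Q[:,1]>=y)&(Q[:,1]<y+10)]
        if len(q)>15: print(y+5,len(q),'x mid',(np.percentile(q[:,0],2)+np.percentile(q[:,0],98))/2,'w',np.ptp(np.percentile(q[:,0],[2,98])),'ztop',np.percentile(q[:,2],97))
E
python3 - <<'E'
from gl import *
glue('w5',70);glue('s5',70)
E
```

```text
w5 11580 y range [-44.7  47.2]
-50 40 x mid -2.1694167663444324 w 20.573353121970484 ztop 119.43600018226154
-40 641 x mid -0.5175287197510725 w 24.428799908555348 ztop 119.82873539738875
-30 509 x mid 0.02109606208156034 w 22.42515602599297 ztop 118.89355807200064
-20 447 x mid -0.3186362020339404 w 20.726351528070545 ztop 118.67117679013768
-10 578 x mid -0.9779510297570244 w 21.694727576816486 ztop 118.61029310377776
0 749 x mid -1.7627058677270764 w 22.226143264867304 ztop 118.5479551802962
10 569 x mid -1.3823457181444105 w 20.0633609127086 ztop 118.72140687307375
20 995 x mid -1.7046018142201351 w 22.78265305109621 ztop 119.60515720016507
30 1466 x mid -1.8241962422163 w 21.558590820721292 ztop 145.2613837582599
40 1642 x mid -1.3251158507771672 w 19.933919214446554 ztop 119.38440643662203
50 3944 x mid -1.4893458219100801 w 18.9044146412881 ztop 117.80372046423803
s5 273 y range [-51.   42.5]
-50 81 x mid 1.3934069670746592 w 22.802372122779055 ztop 122.04142264687243
-40 25 x mid 1.1334050489946899 w 24.3045523745997 ztop 122.30433883982484
-30 25 x mid 0.8312351462457004 w 19.791653260044505 ztop 120.65991458530273
-20 23 x mid 0.5619533703482702 w 20.548009708445633 ztop 121.91716040813301
-10 25 x mid 0.12252433809502428 w 18.686058911145103 ztop 123.21562936251503
0 24 x mid -0.20103974869455055 w 20.829449991454602 ztop 121.3214921594797
10 18 x mid -0.6176576380087138 w 19.108971526748295 ztop 122.99644326171766
20 20 x mid -1.7011982405569603 w 18.195475461697285 ztop 121.79215475118939
30 21 x mid -2.093212152278598 w 16.330250010959656 ztop 122.55608481461775
```

Axis level at z≈106, centred within 1 mm, x about 1 mm short. Lowering 45 mm, then slowly.

>>> step_arm:
  moves:
    - {"tx": 0.22,"ty": 0.02,"tz": 0.45,"ax": 0,"ay": 0,"az": 0}
    - {"tx": 0.22,"ty": 0.02,"tz": 0.45,"ax": 0,"ay": 0,"az": 0}
    - {"tx": 0.22,"ty": 0,"tz": 0.45,"ax": 0,"ay": 0,"az": 0}
    - {"tx": 0.16,"ty": 0,"tz": 0.32,"ax": 0,"ay": 0,"az": 0}
    - {"tx": 0,"ty": 0,"tz": 0,"ax": 0,"ay": 0,"az": 0}

```text
clock: 9.2
eef_pos: [529.1, 76.4, 32.2]
tcp_rot: [-3.14, 0.472, 1.443]
contact_force: [-0.1, -0.4, 0.2]
opening: 0.278
grasp_force: 24.3
```

```bash
python3 - <<'E'
from gl import *
q,d,i=grab('wrist');np.savez('pics/w6.npz',p=q,d=d,c=cloud(d,i));glue('w6',52)
s=r.sense();print(s['eef_pos'],s['contact_force'],s['tcp_rot'])
E
```

```text
w6 11847 y range [-45.5  45.6]
-50 82 x mid -0.6830600407333787 w 19.635325431781165 ztop 73.93592077940446
-40 691 x mid 0.6471696004334557 w 24.405085078831423 ztop 73.99833736298423
-30 434 x mid 0.8623680132023761 w 21.503549870720544 ztop 72.82568607509319
-20 454 x mid 0.8426386591430131 w 20.69885570130178 ztop 72.8511493745375
-10 629 x mid 0.2116876199517881 w 22.069468894680647 ztop 72.80842130936556
0 745 x mid -0.18532658949750225 w 21.74435377204083 ztop 72.8110727803368
10 495 x mid -0.35610355747800426 w 20.881658169891665 ztop 73.18529940894204
20 1175 x mid -0.5722595342666068 w 22.891743644008326 ztop 73.90175752985307
30 1427 x mid -0.9380576619531231 w 22.52523271131431 ztop 73.94432719153816
40 5079 x mid -1.4356930732289443 w 22.29865976680859 ztop 73.298068632042
50 636 x mid -0.6433054238247697 w 19.120481596337953 ztop 71.16632357482293
[529.4  76.6  32.7] [ 0.4  0.3 -0.9] [-3.1  0.5  1.4]
```

>>> step_arm:
  moves:
    - {"tx": 0.05,"ty": 0,"tz": 0.1,"ax": 0,"ay": 0,"az": 0}
    - {"tx": 0.05,"ty": 0,"tz": 0.1,"ax": 0,"ay": 0,"az": 0}
    - {"tx": 0.04,"ty": 0,"tz": 0.08,"ax": 0,"ay": 0,"az": 0}
    - {"tx": 0,"ty": 0,"tz": 0,"ax": 0,"ay": 0,"az": 0}

```text
clock: 9.75
eef_pos: [529.6, 76.6, 25.2]
tcp_rot: [3.142, 0.472, 1.442]
contact_force: [-0.2, -0.8, -0.5]
opening: 0.275
grasp_force: 24.3
```

>>> step_arm:
  moves:
    - {"tx": 0.02,"ty": 0,"tz": 0.04,"ax": 0,"ay": 0,"az": 0}
    - {"tx": 0,"ty": 0,"tz": 0,"ax": 0,"ay": 0,"az": 0}

```text
clock: 10.0
eef_pos: [529.6, 76.6, 24.2]
tcp_rot: [3.141, 0.472, 1.442]
contact_force: [-0.4, -0.3, -0.0]
opening: 0.276
grasp_force: 24.3
```

>>> step_arm:
  moves:
    - {"tx": 0.02,"ty": 0,"tz": 0.04,"ax": 0,"ay": 0,"az": 0}
    - {"tx": 0,"ty": 0,"tz": 0,"ax": 0,"ay": 0,"az": 0}

```text
clock: 10.25
eef_pos: [529.6, 76.6, 23.0]
tcp_rot: [3.142, 0.472, 1.442]
contact_force: [-0.5, -0.2, -0.2]
opening: 0.276
grasp_force: 24.3
```

>>> step_arm:
  moves:
    - {"tx": 0.02,"ty": 0,"tz": 0.04,"ax": 0,"ay": 0,"az": 0}
    - {"tx": 0,"ty": 0,"tz": 0,"ax": 0,"ay": 0,"az": 0}

```text
clock: 10.5
eef_pos: [529.6, 76.5, 21.9]
tcp_rot: [3.142, 0.472, 1.442]
contact_force: [0.7, 0.2, -0.5]
opening: 0.28
grasp_force: 24.3
```

>>> step_arm:
  moves:
    - {"tx": 0.015,"ty": 0,"tz": 0.03,"ax": 0,"ay": 0,"az": 0}
    - {"tx": 0,"ty": 0,"tz": 0,"ax": 0,"ay": 0,"az": 0}

```text
clock: 10.75
eef_pos: [529.6, 76.6, 21.0]
tcp_rot: [3.141, 0.472, 1.442]
contact_force: [-0.0, -0.3, -0.5]
opening: 0.274
grasp_force: 24.3
```

```bash
python3 - <<'E'
from gl import *
q,d,i=grab('wrist');np.savez('pics/w7.npz',p=q,d=d,c=cloud(d,i));glue('w7',45)
s=r.sense();print(s['eef_pos'],s['contact_force'],s['wrist_torque'])
E
```

```text
w7 11280 y range [-45.7  45.8]
-50 88 x mid 1.3146558770071746 w 24.276641500529784 ztop 62.68784229188704
-40 716 x mid 1.2848046645765399 w 24.74972809721565 ztop 62.82814019457544
-30 431 x mid 1.274949162587931 w 21.531768451636594 ztop 61.65116582215067
-20 439 x mid 1.2930880820869266 w 20.412390807944533 ztop 61.68294265147686
-10 622 x mid 0.7476943855440172 w 21.99630150669724 ztop 61.651289456172385
0 758 x mid 0.34174852963820435 w 21.86270066349599 ztop 61.65452959212631
10 530 x mid -0.2463924889605167 w 21.001828116129545 ztop 62.20908510418542
20 1153 x mid -0.17315113248600067 w 23.042669201112744 ztop 62.710859962210705
30 1421 x mid -0.5010428000868821 w 22.549742662158703 ztop 62.67997559781841
40 4181 x mid -1.0148489133727878 w 22.52512965178636 ztop 62.21679286653876
50 941 x mid -0.07508380925374247 w 18.837307684302836 ztop 60.561569757903456
[529.6  76.6  21. ] [ 0.2  1.1 -0.6] [ 0.3 -0.1 -0. ]
```

>>> step_arm:
  moves:
    - {"tx": 0.015,"ty": 0,"tz": 0.03,"ax": 0,"ay": 0,"az": 0}
    - {"tx": 0,"ty": 0,"tz": 0,"ax": 0,"ay": 0,"az": 0}

```text
clock: 11.05
eef_pos: [529.8, 76.6, 20.5]
tcp_rot: [3.141, 0.472, 1.442]
contact_force: [0.5, 0.2, 3.2]
opening: 0.275
grasp_force: 24.0
```

>>> step_arm:
  moves:
    - {"tx": 0.015,"ty": 0,"tz": 0.03,"ax": 0,"ay": 0,"az": 0}
    - {"tx": 0,"ty": 0,"tz": 0,"ax": 0,"ay": 0,"az": 0}

```text
clock: 11.3
eef_pos: [529.9, 76.6, 20.3]
tcp_rot: [3.141, 0.472, 1.442]
contact_force: [-1.0, 1.2, 10.1]
opening: 0.278
grasp_force: 23.8
```

Contact at 10 N, seated. I'll ease off slightly, release, and retreat along the tool axis.

>>> step_arm:
  moves:
    - {"tx": -0.01,"ty": 0,"tz": -0.02,"ax": 0,"ay": 0,"az": 0}
    - {"tx": 0,"ty": 0,"tz": 0,"ax": 0,"ay": 0,"az": 0}

```text
clock: 11.55
eef_pos: [529.9, 76.6, 20.3]
tcp_rot: [3.141, 0.472, 1.442]
contact_force: [-0.9, 0.7, 6.2]
opening: 0.277
grasp_force: 24.4
```

>>> step_arm:
  moves:
    - {"tx": 0,"ty": 0,"tz": 0,"ax": 0,"ay": 0,"az": 0}
    - {"tx": 0,"ty": 0,"tz": 0,"ax": 0,"ay": 0,"az": 0}
    - {"tx": 0,"ty": 0,"tz": 0,"ax": 0,"ay": 0,"az": 0}
    - {"tx": 0,"ty": 0,"tz": 0,"ax": 0,"ay": 0,"az": 0}
  gripper: 0.6

```text
clock: 12.05
eef_pos: [529.5, 76.5, 19.8]
tcp_rot: [-3.142, 0.472, 1.442]
contact_force: [0.2, -0.6, 1.1]
opening: 0.596
grasp_force: 0.0
```

>>> step_arm:
  moves:
    - {"tx": 0,"ty": 0,"tz": -0.4,"ax": 0,"ay": 0,"az": 0}
    - {"tx": 0,"ty": 0,"tz": -0.8,"ax": 0,"ay": 0,"az": 0}
    - {"tx": 0,"ty": 0,"tz": -0.9,"ax": 0,"ay": 0,"az": 0}
    - {"tx": 0,"ty": 0,"tz": -0.9,"ax": 0,"ay": 0,"az": 0}
    - {"tx": 0,"ty": 0,"tz": -0.9,"ax": 0,"ay": 0,"az": 0}

```text
clock: 12.68
eef_pos: [535.7, 121.7, 108.9]
tcp_rot: [3.14, 0.471, 1.442]
contact_force: [0.6, 0.0, 0.1]
opening: 0.607
grasp_force: 0.0
```

```bash
python3 - <<'E'
from gl import *
from plan import *
q,d,i=grab('wrist');np.savez('pics/w8.npz',p=q,d=d,c=cloud(d,i));glue('w8',45)
q,d,i=grab('scene');np.savez('pics/s8.npz',p=q,d=d,c=cloud(d,i));glue('s8',45)
np.set_printoptions(precision=3,suppress=True)
print(r.sense()['eef_pos'])
# over pink jar, keep closing along organiser x but tool vertical; TCP high
J=np.array([526.9,-185,0])
plan([([528,50,150],tool(0)),([J[0],J[1],130],tool(0))])
E
```

```text
w8 4300 y range [-46.9  45.5]
-50 74 x mid 0.7613305645576682 w 23.16167934681632 ztop 61.95155357780865
-40 375 x mid 0.6016086777370804 w 24.66765556888047 ztop 61.85469408257294
-30 283 x mid 0.4554326994154341 w 22.006128134384074 ztop 60.708978032879635
-20 248 x mid 0.7052066990265402 w 20.98660468437116 ztop 60.910085225175784
-10 317 x mid 0.41910886991295904 w 22.049431789307448 ztop 60.731862223712916
0 372 x mid 0.48167513251225014 w 21.45109214928987 ztop 60.76158237863335
10 289 x mid 0.5552688704935695 w 21.920948725609506 ztop 60.929519831974986
20 505 x mid 0.25449512076310477 w 23.635615289917798 ztop 61.75311013407393
30 551 x mid 0.19270786921281768 w 23.34292376913805 ztop 61.64889883160946
40 1136 x mid -0.09045610132837378 w 23.228137035404387 ztop 61.47385378640065
50 150 x mid 0.45466693374649214 w 20.705337294570356 ztop 59.476326750808084
s8 263 y range [-52.6  42.8]
-50 61 x mid 1.7247100857621858 w 23.251212713584238 ztop 63.89768908314441
-40 22 x mid 2.9193857832455032 w 22.04954124247317 ztop 63.41085652121759
-30 26 x mid 2.4275573351268194 w 19.549172
[... 968 characters left out ...]
": -0.93, "ty": 0.12, "tz": 0.08, "ax": -0.0, "ay": 0.0, "az": 0.0}, {"tx": -0.93, "ty": 0.11, "tz": 0.08, "ax": -0.0, "ay": 0.0, "az": 0.0}, {"tx": -0.93, "ty": 0.12, "tz": 0.08, "ax": -0.0, "ay": 0.0, "az": 0.0}, {"tx": -0.93, "ty": 0.11, "tz": 0.08, "ax": -0.0, "ay": 0.0, "az": 0.0}, {"tx": -0.94, "ty": 0.12, "tz": 0.08, "ax": -0.0, "ay": 0.0, "az": 0.0}]
[{"tx": -0.93, "ty": 0.11, "tz": 0.08, "ax": -0.0, "ay": 0.0, "az": 0.0}, {"tx": -0.94, "ty": 0.12, "tz": 0.08, "ax": -0.0, "ay": 0.0, "az": 0.0}, {"tx": -0.93, "ty": 0.11, "tz": 0.08, "ax": -0.0, "ay": 0.0, "az": 0.0}, {"tx": -0.94, "ty": 0.12, "tz": 0.09, "ax": -0.0, "ay": 0.0, "az": 0.0}]
end [ 527. -185.  130.] [-3.142  0.001  1.444]
```

The glue lies level (top 61–62 mm along its length), centred to about 1 mm. On to the pink jar, with a wrist look once above it.

>>> step_arm:
  moves:
    - {"tx": -0.83,"ty": 0,"tz": -0.03,"ax": 0,"ay": 0.075,"az": 0}
    - {"tx": -0.83,"ty": 0,"tz": -0.13,"ax": 0,"ay": 0.075,"az": 0}
    - {"tx": -0.81,"ty": 0,"tz": -0.22,"ax": 0,"ay": 0.075,"az": 0}
    - {"tx": -0.77,"ty": 0,"tz": -0.31,"ax": 0,"ay": 0.075,"az": 0}
    - {"tx": -0.93,"ty": 0.11,"tz": 0.08,"ax": 0,"ay": 0,"az": 0}

```text
clock: 13.4
eef_pos: [525.7, 22.8, 146.4]
tcp_rot: [3.139, -0.001, 1.44]
contact_force: [-0.4, -0.1, -1.0]
opening: 0.599
grasp_force: 0.0
```

>>> step_arm:
  moves:
    - {"tx": -0.93,"ty": 0.12,"tz": 0.08,"ax": 0,"ay": 0,"az": 0}
    - {"tx": -0.93,"ty": 0.12,"tz": 0.08,"ax": 0,"ay": 0,"az": 0}
    - {"tx": -0.93,"ty": 0.12,"tz": 0.08,"ax": 0,"ay": 0,"az": 0}
    - {"tx": -0.93,"ty": 0.12,"tz": 0.08,"ax": 0,"ay": 0,"az": 0}
    - {"tx": -0.93,"ty": 0.12,"tz": 0.08,"ax": 0,"ay": 0,"az": 0}

```text
clock: 14.02
eef_pos: [525.3, -93.3, 135.2]
tcp_rot: [-3.142, 0.001, 1.442]
contact_force: [-0.5, -0.7, 0.6]
opening: 0.597
grasp_force: 0.0
```

>>> step_arm:
  moves:
    - {"tx": -0.93,"ty": 0.12,"tz": 0.08,"ax": 0,"ay": 0,"az": 0}
    - {"tx": -0.93,"ty": 0.12,"tz": 0.08,"ax": 0,"ay": 0,"az": 0}
    - {"tx": -0.93,"ty": 0.12,"tz": 0.08,"ax": 0,"ay": 0,"az": 0}
    - {"tx": -0.93,"ty": 0.12,"tz": 0.08,"ax": 0,"ay": 0,"az": 0}
    - {"tx": 0,"ty": 0,"tz": 0,"ax": 0,"ay": 0,"az": 0}

```text
clock: 14.65
eef_pos: [525.3, -187.4, 127.1]
tcp_rot: [-3.141, 0.001, 1.441]
contact_force: [-0.6, -0.6, 0.6]
opening: 0.601
grasp_force: 0.0
```

```bash
python3 - <<'E'
from m import *
from plan import *
np.set_printoptions(precision=1,suppress=True)
s=r.sense();print(s['eef_pos'],s['tcp_rot'],s['opening'])
p,d,i=grab('wrist');save('w9',p);c=cloud(d,i);np.savez('pics/w9.npz',p=p,d=d,c=c)
for nm,a in dict(pink=(527,-186),white=(633,-209),orange=(581,-117)).items():
    m=(d>0)&(abs(c[...,2]-54)<3)&(np.linalg.norm(c[...,:2]-a,axis=-1)<28)
    Q=c[m]
    if len(Q)>20: print(nm,len(Q),np.median(Q[:,2]),cv2.minEnclosingCircle(Q[:,:2].astype(np.float32)),(np.percentile(Q,1,axis=0)+np.percentile(Q,99,axis=0))/2, np.argwhere(m).mean(0)[::-1])
E
```

```text
[ 525.3 -187.4  127.1] [-3.1  0.   1.4] 0.6005962097024629
pink 1750 52.99653511253766 ((527.670654296875, -187.47579956054688), 16.328256607055664) [ 527.7 -187.3   52.9] [327.8 210.4]
white 1704 52.96908812083258 ((633.6698608398438, -209.583984375), 16.517078399658203) [ 633.3 -209.4   52.9] [488.8 222.2]
orange 2380 52.994294122135074 ((581.5654296875, -117.61691284179688), 16.20701026916504) [ 581.3 -117.5   53. ] [402.8  89.7]
```

View pics/w9.png

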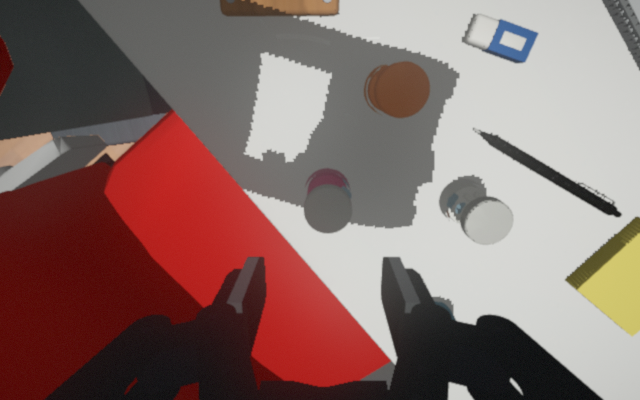

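The pink jar is confirmed at (328,195), cap centre at world (527.7,-187.4,53). I'll check the chair's height near the gripper path before descending.

```bash
python3 - <<'E'
from m import *
from plan import *
np.set_printoptions(precision=0,suppress=True)
for n in('top','scene','w9'):
    p,d,c=load(n)
    for x0 in range(250,560,50):
        print(n,x0,[int(c[...,2][k].max()) if (k:=(d>0)&(c[...,0]>=x0)&(c[...,0]<x0+50)&(c[...,1]>=y)&(c[...,1]<y+50)).any() else None for y in range(-400,0,50)])
J=[527.7,-187.4];R=tool(0)
plan([([*J,60],R),([*J,14],R,15)])
E
```

```text
top 250 [48, -61, -205, -199, -194, 77, 77, 69]
top 300 [-210, -208, -208, -204, -196, 65, 75, 71]
top 350 [-213, -213, -209, -209, -203, -197, 4, 5]
top 400 [-213, -215, -215, -212, 2, 6, 6, 5]
top 450 [-215, -213, -215, 5, 4, 6, 11, 37]
top 500 [-214, 4, 5, 5, 60, 4, 15, 35]
top 550 [4, 58, 4, 5, 5, 57, 53, 12]
scene 250 [35, -71, -205, -201, -197, 76, 75, None]
scene 300 [-213, -212, -210, -205, -197, 68, 74, 67]
scene 350 [-216, -215, -213, -209, -200, -197, 2, 4]
scene 400 [-216, -216, -215, -214, 2, 3, 4, 4]
scene 450 [-218, -217, -216, 3, 3, 4, 13, 34]
scene 500 [-218, 3, 3, 56, 56, 4, 31, 34]
scene 550 [3, 57, 4, 4, 5, 57, 11, 12]
w9 250 [-51, -60, -208, -201, -199, -201, None, None]
w9 300 [-214, -215, -213, -206, -200, -200, 46, None]
w9 350 [-217, -217, -216, -212, -203, -202, 1, 1]
w9 400 [-217, -220, -218, -218, 1, 1, 2, 1]
w9 450 [-218, -220, None, 1, 212, 1, 11, 12]
w9 500 [None, 1, 1, 172, 216, 1, 12, 9]
w9 550 [0, 1, 1, 194, 216, 55, 10, None]
[{"tx": -0.01, "ty": 0.03, "tz": 0.9, "ax": -0.0, "ay": 0.0, "az": -0.001}, {"tx": -0.01, "ty": 0.04, "tz": 0.89, "ax": -0.0, "ay": 0.0, "az": -0.0}, {"tx": -0.0, "ty": 0.03, "tz": 0.9, "ax": -0.0, "ay": 0.0, "az": -0.001}, {"tx": 0.0, "ty": 0.0, "tz": 0.46, "ax": -0.0, "ay": 0.0, "az": 0.0}, {"tx": 0.0, "ty": 0.0, "tz": 0.46, "ax": -0.0, "ay": 0.0, "az": 0.0}]
[{"tx": 0.0, "ty": 0.0, "tz": 0.46, "ax": -0.0, "ay": 0.0, "az": 0.0}, {"tx": 0.0, "ty": 0.0, "tz": 0.46, "ax": -0.0, "ay": 0.0, "az": 0.0}]
end [ 528. -187.   14.] [-3.  0.  1.]
```

The seat is well below desk level, and the armrest (77 mm) is at x<350, so the path is clear. Descending on the jar's cap.

>>> step_arm:
  moves:
    - {"tx": 0,"ty": 0.03,"tz": 0.9,"ax": 0,"ay": 0,"az": 0}
    - {"tx": 0,"ty": 0.03,"tz": 0.9,"ax": 0,"ay": 0,"az": 0}
    - {"tx": 0,"ty": 0.03,"tz": 0.9,"ax": 0,"ay": 0,"az": 0}
    - {"tx": 0,"ty": 0,"tz": 0,"ax": 0,"ay": 0,"az": 0}

```text
clock: 15.2
eef_pos: [526.6, -185.4, 58.6]
tcp_rot: [-3.138, -0.0, 1.443]
contact_force: [0.3, 0.1, -0.3]
opening: 0.601
grasp_force: 0.0
```

```bash
python3 - <<'E'
from m import *
from plan import *
np.set_printoptions(precision=1,suppress=True)
s=r.sense();print(s['eef_pos'],s['contact_force'])
p,d,i=grab('wrist');c=cloud(d,i);save('w10',p)
Q=c[(d>0)&(abs(c[...,2]-54)<3)&(np.linalg.norm(c[...,:2]-[527,-187],axis=-1)<24)]
if len(Q)>20: print(len(Q),cv2.minEnclosingCircle(Q[:,:2].astype(np.float32)))
J=[527.7,-187.4];R=tool(0);plan([([*J,14],R,12)])
E
```

```text
[ 526.6 -185.4   58.6] [ 0.3  0.1 -0.3]
3181 ((527.6240844726562, -187.23094177246094), 16.492877960205078)
[{"tx": -0.02, "ty": 0.01, "tz": 0.46, "ax": -0.0, "ay": 0.0, "az": -0.0}, {"tx": -0.01, "ty": 0.0, "tz": 0.45, "ax": -0.0, "ay": 0.0, "az": -0.0}, {"tx": -0.02, "ty": 0.01, "tz": 0.46, "ax": -0.0, "ay": 0.0, "az": -0.0}, {"tx": -0.01, "ty": 0.0, "tz": 0.45, "ax": -0.001, "ay": 0.0, "az": -0.0}]
end [ 527.6 -187.3   14.1] [3.1 0.  1.4]
```

>>> step_arm:
  moves:
    - {"tx": -0.02,"ty": 0.01,"tz": 0.46,"ax": 0,"ay": 0,"az": 0}
    - {"tx": -0.02,"ty": 0.01,"tz": 0.45,"ax": 0,"ay": 0,"az": 0}
    - {"tx": -0.02,"ty": 0.01,"tz": 0.45,"ax": 0,"ay": 0,"az": 0}
    - {"tx": -0.02,"ty": 0.01,"tz": 0.45,"ax": 0,"ay": 0,"az": 0}
    - {"tx": 0,"ty": 0,"tz": 0,"ax": 0,"ay": 0,"az": 0}

```text
clock: 15.88
eef_pos: [527.8, -188.7, 13.5]
tcp_rot: [-3.14, 0.0, 1.442]
contact_force: [-0.0, 0.2, -0.7]
opening: 0.601
grasp_force: 0.0
```

>>> step_arm:
  moves:
    - {"tx": 0,"ty": 0,"tz": 0,"ax": 0,"ay": 0,"az": 0}
    - {"tx": 0,"ty": 0,"tz": 0,"ax": 0,"ay": 0,"az": 0}
    - {"tx": 0,"ty": 0,"tz": 0,"ax": 0,"ay": 0,"az": 0}
    - {"tx": 0,"ty": 0,"tz": 0,"ax": 0,"ay": 0,"az": 0}
  gripper: 0
  newtons: 30

```text
clock: 16.38
eef_pos: [528.7, -188.9, 14.8]
tcp_rot: [3.141, 0.001, 1.442]
contact_force: [0.4, 0.3, 0.2]
opening: 0.396
grasp_force: 30.0
```

```bash
python3 - <<'E'
from m import *
from plan import *
s=r.sense();p=np.array(s['eef_pos']);print(p,s['opening'],s['grasp_force'],s['tcp_rot'])
g,d,i=grab('wrist');c=cloud(d,i)
R0=Ro.from_euler('xyz',s['tcp_rot']);R=tool(0);K=np.array([516.3,-21.7])
plan([(p+[0,0,75],R0),([K[0],K[1],p[2]+70],R)])
E
```

```text
[ 528.70378967 -188.86646911   14.77756723] 0.39594490132120247 29.99742390796058 [3.14115126e+00 6.53266177e-04 1.44235778e+00]
[{"tx": -0.0, "ty": 0.0, "tz": -0.75, "ax": 0.0, "ay": 0.0, "az": 0.0}, {"tx": -0.0, "ty": 0.0, "tz": -0.75, "ax": 0.0, "ay": 0.0, "az": 0.0}, {"tx": -0.0, "ty": 0.0, "tz": -0.75, "ax": 0.0, "ay": 0.0, "az": 0.0}, {"tx": -0.0, "ty": 0.0, "tz": -0.75, "ax": 0.0, "ay": 0.0, "az": 0.0}, {"tx": 0.94, "ty": -0.19, "tz": 0.03, "ax": 0.0, "ay": 0.0, "az": -0.0}]
[{"tx": 0.94, "ty": -0.19, "tz": 0.03, "ax": 0.0, "ay": 0.0, "az": -0.0}, {"tx": 0.94, "ty": -0.19, "tz": 0.03, "ax": 0.0, "ay": 0.0, "az": -0.0}, {"tx": 0.94, "ty": -0.19, "tz": 0.03, "ax": 0.0, "ay": 0.0, "az": -0.0}, {"tx": 0.94, "ty": -0.2, "tz": 0.03, "ax": 0.0, "ay": 0.0, "az": -0.0}, {"tx": 0.93, "ty": -0.19, "tz": 0.02, "ax": 0.0, "ay": 0.0, "az": -0.0}]
[{"tx": 0.94, "ty": -0.2, "tz": 0.03, "ax": 0.0, "ay": 0.0, "az": -0.001}]
end [516.3 -21.6  84.7] [3.141e+00 1.000e-03 1.444e+00]
```

Gripped at 30 N. Lifting and carrying to the pocket.

>>> step_arm:
  moves:
    - {"tx": 0,"ty": 0,"tz": -0.75,"ax": 0,"ay": 0,"az": 0}
    - {"tx": 0,"ty": 0,"tz": -0.75,"ax": 0,"ay": 0,"az": 0}
    - {"tx": 0,"ty": 0,"tz": -0.75,"ax": 0,"ay": 0,"az": 0}
    - {"tx": 0,"ty": 0,"tz": -0.75,"ax": 0,"ay": 0,"az": 0}
    - {"tx": 0.94,"ty": -0.19,"tz": 0.03,"ax": 0,"ay": 0,"az": 0}

```text
clock: 17.05
eef_pos: [528.7, -166.1, 91.9]
tcp_rot: [3.137, 0.002, 1.441]
contact_force: [0.1, 0.0, -2.0]
opening: 0.397
grasp_force: 30.1
```

>>> step_arm:
  moves:
    - {"tx": 0.94,"ty": -0.19,"tz": 0.03,"ax": 0,"ay": 0,"az": 0}
    - {"tx": 0.94,"ty": -0.19,"tz": 0.03,"ax": 0,"ay": 0,"az": 0}
    - {"tx": 0.94,"ty": -0.19,"tz": 0.03,"ax": 0,"ay": 0,"az": 0}
    - {"tx": 0.94,"ty": -0.2,"tz": 0.03,"ax": 0,"ay": 0,"az": 0}
    - {"tx": 0.94,"ty": -0.2,"tz": 0.03,"ax": 0,"ay": 0,"az": 0}

```text
clock: 17.68
eef_pos: [518.2, -44.5, 86.3]
tcp_rot: [3.14, 0.001, 1.442]
contact_force: [0.5, -0.2, -0.3]
opening: 0.4
grasp_force: 30.1
```

>>> step_arm:
  moves:
    - {"tx": 0.9,"ty": -0.2,"tz": 0.03,"ax": 0,"ay": 0,"az": 0}
    - {"tx": 0,"ty": 0,"tz": 0,"ax": 0,"ay": 0,"az": 0}
    - {"tx": 0,"ty": 0,"tz": 0,"ax": 0,"ay": 0,"az": 0}

```text
clock: 18.05
eef_pos: [516.2, -22.7, 85.0]
tcp_rot: [3.14, 0.001, 1.443]
contact_force: [0.2, 0.5, -0.8]
opening: 0.398
grasp_force: 30.1
```

```bash
python3 - <<'E'
from m import *
from plan import Ro
from scipy.optimize import least_squares
np.set_printoptions(precision=1,suppress=True)
s=r.sense();E=np.array(s['eef_pos']);print(E,s['opening'],s['grasp_force'])
for n in('wrist','scene'):
    p,d,i=grab(n);c=cloud(d,i);np.savez(f'pics/j_{n}.npz',p=p,d=d,c=c)
    for zc in range(60,150,6):
        W=c[(d>0)&(abs(c[...,2]-zc)<3)&(np.linalg.norm(c[...,:2]-E[:2],axis=-1)<22)]
        if len(W)>10: print(n,zc,len(W),(W.min(0)+W.max(0))[:2]/2,np.ptp(W,axis=0)[:2])
    W=c[(d>0)&(abs(c[...,2]-32)<3)&(np.linalg.norm(c[...,:2]-[516.3,-21.7],axis=-1)<34)]
    if len(W)>20:
        f=least_squares(lambda q:np.linalg.norm(W[:,:2]-q,axis=1)-23,[516,-22],loss='soft_l1');print(n,'ring',len(W),f.x,abs(f.fun).mean(),W.min(0),W.max(0))
    if n=='wrist': save('w11',np.hstack([cv2.resize(p,(480,300))]))
E
```

```text
[516.2 -22.7  85. ] 0.3983039901499609 30.05644282510346
wrist 72 145 [516.2  -9.6] [33.5 12.9]
wrist 78 427 [516.2 -10. ] [34.2 14.1]
wrist 84 1841 [516.5 -14.1] [34.4 22. ]
wrist 90 352 [516.1 -16.1] [35.5 15. ]
wrist 96 184 [517.6 -18.2] [38.8 18.2]
wrist 102 211 [517.6 -17.9] [39.  16.9]
wrist 108 357 [517.5 -17.3] [38.9 15.9]
wrist 114 595 [517.  -20.6] [39.9 32.2]
wrist 120 2804 [517.1 -21.3] [39.7 33.7]
wrist 126 4452 [516.6 -20.6] [41.4 31.5]
wrist 132 243 [516.2 -21. ] [40.4 23.2]
wrist 138 67 [517.2 -13.8] [38.6 10.3]
wrist 144 175 [517.6 -11.5] [37.8  6.1]
wrist ring 1215 [516.5 -22.2] 1.2136135471714224 [491.5 -37.6  29. ] [541.7   3.   33.5]
scene 72 14 [517.5 -31.7] [33.5 17.9]
scene 78 31 [517.6 -33.1] [33.4 21.8]
scene 84 86 [517.9 -24.2] [33.2 36.2]
scene 90 62 [513.8 -23.4] [33.1 30.1]
scene 108 15 [511.1 -26.3] [30.5 16.9]
scene 114 17 [513.4 -28.5] [34.6 21.1]
scene 120 60 [514.7 -21.9] [32.5 37.9]
scene 126 100 [514.9 -23.2] [36.7 32.9]
scene ring 123 [517.6 -24.8] 1.599746407045472 [494.1 -51.3  29.2] [542.7   2.   35. ]
```

View pics/w11.png

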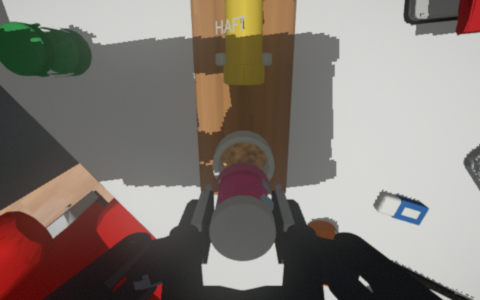

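The jar hangs over the ring: wrist crop (243,190) over ring (243,160). Jar centre is (516.2,-21.1), ring (516.5,-22). I'll correct by -0.75 mm in y and lower in stages.

>>> step_arm:
  moves:
    - {"tx": -0.03,"ty": 0.01,"tz": 0.45,"ax": 0,"ay": 0,"az": 0}
    - {"tx": 0,"ty": 0,"tz": 0.45,"ax": 0,"ay": 0,"az": 0}
    - {"tx": 0,"ty": 0,"tz": 0.4,"ax": 0,"ay": 0,"az": 0}
    - {"tx": 0,"ty": 0,"tz": 0.12,"ax": 0,"ay": 0,"az": 0}
    - {"tx": 0,"ty": 0,"tz": 0,"ax": 0,"ay": 0,"az": 0}

```text
clock: 18.77
eef_pos: [515.8, -23.1, 48.4]
tcp_rot: [-3.141, 0.001, 1.442]
contact_force: [0.1, 0.5, -0.4]
opening: 0.398
grasp_force: 30.1
```

>>> step_arm:
  moves:
    - {"tx": 0,"ty": 0,"tz": 0.1,"ax": 0,"ay": 0,"az": 0}
    - {"tx": 0,"ty": 0,"tz": 0.1,"ax": 0,"ay": 0,"az": 0}
    - {"tx": 0,"ty": 0,"tz": 0,"ax": 0,"ay": 0,"az": 0}

```text
clock: 19.15
eef_pos: [515.9, -23.1, 43.7]
tcp_rot: [3.142, 0.001, 1.442]
contact_force: [-0.5, -0.2, -0.7]
opening: 0.398
grasp_force: 30.1
```

The jar's bottom is at about 29, below the rim, with no force. Continuing.

>>> step_arm:
  moves:
    - {"tx": 0,"ty": 0.02,"tz": 0.12,"ax": 0,"ay": 0,"az": 0}
    - {"tx": 0,"ty": 0,"tz": 0.12,"ax": 0,"ay": 0,"az": 0}
    - {"tx": 0,"ty": 0,"tz": 0,"ax": 0,"ay": 0,"az": 0}

```text
clock: 19.52
eef_pos: [516.2, -23.2, 37.5]
tcp_rot: [-3.141, 0.001, 1.442]
contact_force: [0.7, -0.6, -0.0]
opening: 0.398
grasp_force: 30.1
```

>>> step_arm:
  moves:
    - {"tx": 0,"ty": 0,"tz": 0.12,"ax": 0,"ay": 0,"az": 0}
    - {"tx": 0,"ty": 0,"tz": 0.12,"ax": 0,"ay": 0,"az": 0}
    - {"tx": 0,"ty": 0,"tz": 0.1,"ax": 0,"ay": 0,"az": 0}
    - {"tx": 0,"ty": 0,"tz": 0,"ax": 0,"ay": 0,"az": 0}

```text
clock: 20.02
eef_pos: [516.3, -23.1, 29.0]
tcp_rot: [-3.141, 0.001, 1.442]
contact_force: [-0.2, -0.8, -0.4]
opening: 0.399
grasp_force: 30.1
```

>>> step_arm:
  moves:
    - {"tx": 0,"ty": 0,"tz": 0.06,"ax": 0,"ay": 0,"az": 0}
    - {"tx": 0,"ty": 0,"tz": 0.03,"ax": 0,"ay": 0,"az": 0}
    - {"tx": 0,"ty": 0,"tz": 0,"ax": 0,"ay": 0,"az": 0}

```text
clock: 20.4
eef_pos: [516.5, -23.2, 27.0]
tcp_rot: [3.142, 0.001, 1.442]
contact_force: [0.3, -0.1, -0.2]
opening: 0.403
grasp_force: 30.1
```

Expected floor contact is at TCP z≈24.8. Creeping down.

>>> step_arm:
  moves:
    - {"tx": 0,"ty": 0,"tz": 0.04,"ax": 0,"ay": 0,"az": 0}
    - {"tx": 0,"ty": 0,"tz": 0.02,"ax": 0,"ay": 0,"az": 0}
    - {"tx": 0,"ty": 0,"tz": 0,"ax": 0,"ay": 0,"az": 0}

```text
clock: 20.78
eef_pos: [516.6, -23.2, 26.2]
tcp_rot: [3.141, 0.001, 1.442]
contact_force: [-2.6, 0.6, 9.9]
opening: 0.4
grasp_force: 36.0
```

>>> step_arm:
  moves:
    - {"tx": 0,"ty": 0,"tz": 0.03,"ax": 0,"ay": 0,"az": 0}
    - {"tx": 0,"ty": 0,"tz": 0,"ax": 0,"ay": 0,"az": 0}

```text
clock: 21.02
eef_pos: [516.7, -23.2, 26.2]
tcp_rot: [3.141, 0.001, 1.442]
contact_force: [-5.5, 0.2, 22.1]
opening: 0.399
grasp_force: 41.6
```

>>> step_arm:
  moves:
    - {"tx": 0,"ty": 0,"tz": 0.03,"ax": 0,"ay": 0,"az": 0}
    - {"tx": 0,"ty": 0,"tz": 0,"ax": 0,"ay": 0,"az": 0}

```text
clock: 21.28
eef_pos: [516.7, -23.2, 26.1]
tcp_rot: [3.141, 0.001, 1.442]
contact_force: [-8.7, -0.1, 30.1]
opening: 0.4
grasp_force: 47.1
```

Firm contact. Relieve it, then check the cap height (should be 64).

>>> step_arm:
  moves:
    - {"tx": 0,"ty": 0,"tz": -0.07,"ax": 0,"ay": 0,"az": 0}
    - {"tx": 0,"ty": 0,"tz": 0,"ax": 0,"ay": 0,"az": 0}

```text
clock: 21.52
eef_pos: [516.9, -23.2, 26.2]
tcp_rot: [3.141, 0.001, 1.442]
contact_force: [-1.8, -0.5, 10.3]
opening: 0.396
grasp_force: 36.0
```

```bash
python3 - <<'E'
from m import *
np.set_printoptions(precision=1,suppress=True)
s=r.sense();print(s['eef_pos'],s['contact_force'],s['grasp_force'])
for n in('wrist','scene'):
    p,d,i=grab(n);c=cloud(d,i)
    W=c[(d>0)&(c[...,2]>57)&(c[...,2]<72)&(np.linalg.norm(c[...,:2]-[516.5,-22.5],axis=-1)<14)]
    A=np.c_[W[:,:2]-[516.5,-22.5],np.ones(len(W))];T=W[:,2]>np.percentile(W[:,2],60)-1.5
    k=np.linalg.lstsq(A[T],W[T,2],rcond=None)[0];print(n,len(W),'top z',np.median(W[T,2]),'tilt deg',np.degrees(k[:2]),(W[T].min(0)+W[T].max(0))/2)
    for nm,a,h in(('orange',(581.3,-117.5),54),('plate',(520,15),10)):
        q=c[(d>0)&(abs(c[...,2]-h)<4)&(np.linalg.norm(c[...,:2]-a,axis=-1)<9)];print(nm,len(q),np.median(q[:,2]) if len(q) else 0)
E
```

```text
[516.9 -23.2  26.2] [-1.8 -0.5 10.3] 36.04700227069594
wrist 4050 top z 64.5114929740142 tilt deg [ 0. -0.] [516.5 -22.5  64.9]
orange 0 0
plate 1098 9.231919582576325
scene 84 top z 66.18448273027599 tilt deg [0.5 0.8] [517.1 -22.3  66.7]
orange 43 53.94485336726541
plate 0 0
```

Cap about 1 mm above nominal, with light contact. Opening gently so it settles, then checking.

>>> step_arm:
  moves:
    - {"tx": 0,"ty": 0,"tz": -0.02,"ax": 0,"ay": 0,"az": 0}
    - {"tx": 0,"ty": 0,"tz": 0,"ax": 0,"ay": 0,"az": 0}
    - {"tx": 0,"ty": 0,"tz": 0,"ax": 0,"ay": 0,"az": 0}
    - {"tx": 0,"ty": 0,"tz": 0,"ax": 0,"ay": 0,"az": 0}
  gripper: 0.5
  newtons: 20

```text
clock: 22.12
eef_pos: [516.4, -23.2, 26.1]
tcp_rot: [-3.142, 0.001, 1.442]
contact_force: [-0.2, -0.2, 0.6]
opening: 0.498
grasp_force: 0.0
```

```bash
python3 - <<'E'
from m import *
np.set_printoptions(precision=2,suppress=True)
s=r.sense();print(s['eef_pos'],s['contact_force'],s['opening'])
p,d,i=grab('wrist');c=cloud(d,i)
W=c[(d>0)&(c[...,2]>57)&(c[...,2]<72)&(np.linalg.norm(c[...,:2]-[516.5,-22.5],axis=-1)<13)]
W=W[abs(W[:,2]-np.median(W[:,2]))<3]
A=np.c_[W[:,:2]-[516.5,-22.5],np.ones(len(W))];k=np.linalg.lstsq(A,W[:,2],rcond=None)[0];print(len(W),'top z',np.median(W[:,2]),np.degrees(k[:2]))
E
```

```text
[516.41 -23.17  26.13] [-0.22 -0.19  0.62] 0.4980860389728765
3438 top z 63.081341504275805 [-0.07 -0.1 ]
```

Settled: the cap reads 63.1, and the wrist depth reads 1 mm low as it did on the desk, so it's at 64, level and on the floor. Retreating straight up.

>>> step_arm:
  moves:
    - {"tx": 0,"ty": 0,"tz": -0.4,"ax": 0,"ay": 0,"az": 0}
    - {"tx": 0,"ty": 0,"tz": -0.9,"ax": 0,"ay": 0,"az": 0}
    - {"tx": 0,"ty": 0,"tz": -0.9,"ax": 0,"ay": 0,"az": 0}
    - {"tx": 0,"ty": 0,"tz": -0.9,"ax": 0,"ay": 0,"az": 0}
    - {"tx": 0,"ty": 0,"tz": -0.9,"ax": 0,"ay": 0,"az": 0}

```text
clock: 22.8
eef_pos: [516.5, -23.1, 127.7]
tcp_rot: [3.141, 0.001, 1.442]
contact_force: [1.0, 0.2, 0.3]
opening: 0.503
grasp_force: 0.0
```

>>> step_arm:
  moves:
    - {"tx": -0.5,"ty": 0,"tz": -0.9,"ax": 0,"ay": 0,"az": 0}
    - {"tx": -0.5,"ty": 0,"tz": -0.9,"ax": 0,"ay": 0,"az": 0}
    - {"tx": 0,"ty": 0,"tz": 0,"ax": 0,"ay": 0,"az": 0}

```text
clock: 23.18
eef_pos: [514.4, -48.4, 173.3]
tcp_rot: [3.138, 0.001, 1.441]
contact_force: [0.3, 0.5, 0.6]
opening: 0.504
grasp_force: 0.0
```

```bash
python3 - <<'E'
from gl import *
for n in('wrist','scene'):
    p,d,i=grab(n);c=cloud(d,i);np.savez(f'pics/f_{n}.npz',p=p,d=d,c=c)
    if n=='scene': a=p[100:300,190:410]
    else: b=p
    W=c[(d>0)&(c[...,2]>57)&(c[...,2]<72)&(np.linalg.norm(c[...,:2]-[516.5,-22.5],axis=-1)<20)]
    print(n,'jar top',len(W),np.median(W[:,2]))
glue('f_wrist',45)
save('fin',np.hstack([cv2.resize(a,(396,360)),cv2.resize(b,(400,360))]))
print(r.sense()['clock'])
E
```

```text
wrist jar top 1514 63.001771878939934
scene jar top 135 63.567691455810746
f_wrist 2189 y range [-49.5  -8.8]
-50 289 x mid 0.3220791116255022 w 24.543398595600298 ztop 62.08159628688672
-40 569 x mid 0.3288983356462518 w 24.38401345976787 ztop 62.03203295606579
-30 531 x mid 0.22127498283118197 w 21.604930981714148 ztop 61.0388837604534
-20 526 x mid 0.3921882932261731 w 22.45990220933735 ztop 60.98644739581603
-10 274 x mid 0.7757233280112876 w 21.511689662732763 ztop 60.87901140865058
23.275
```

View pics/fin.png

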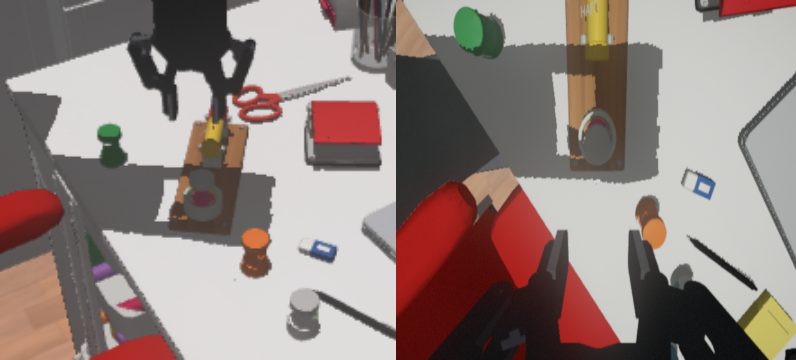

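The final view shows the glue lying in the saddles at crop (213,130) and the pink jar upright in the pocket at crop (202,195). The other items are where they were and the gripper is clear.

```bash
python3 -c "
from rig import workorder
print(workorder.sign_off())"
```

```text
the job is handed in; nothing more can be done
None
```

The job is handed in after about 23 s: the glue stick lies centred in the two V saddles, and the pink jar stands upright on the pocket floor. My first try at the glue closed short and nudged it a little, still upright.

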